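Hang keyhole brackets on the tilting jig, tip it up and pin it

TASK

Hang every aluminium bracket lying on the desk on a stud of its own on the level board of the tilting jig: press the round end of its keyhole over the stud head, plate flat on the board, and slide the bracket down the board towards you until the stud is home in the narrow end of the slot. When all of them hang, pull the lever over to tip the board fully up, and lock it by putting the steel pin from its grey block all the way down through the tab into the hole in the left upright. Leave the glue bottle, the torch and the small bin where they are.

Things in the scene. Friction and masses are not known exactly. Their poses are not given: they have to be found in the camera images.
- bracket_a: aluminium keyhole bracket, 0.12 kg (2 or 3 are present, all alike; any stud serves): flat plate 100 (x) x 56 (y) x 5 mm lying on its underside, origin at the centre of the underside, z up. Across it at x = -35 mm stands a rib to hold it by, 10 mm thick along x, 46 mm wide along y, its top 48 mm above the underside. A keyhole goes through the plate on its centre line towards +x
- hole_a (a point): centre of the round large end (22 mm across) of the keyhole of bracket_a, on the plate's underside, at x = +8 mm of the bracket; axes as the bracket's
- slot_a (a point): point in the narrow end of the keyhole of bracket_a, on the underside, at x = +32 mm of the bracket: the 11 mm wide slot runs here from the large end and stops a stud at x = +33 mm, so the bracket slides 25 mm towards its own -x (it can still turn about the stud then); axes as the bracket's
- bracket_b: aluminium keyhole bracket, 0.12 kg (2 or 3 are present, all alike; any stud serves): flat plate 100 (x) x 56 (y) x 5 mm lying on its underside, origin at the centre of the underside, z up. Across it at x = -35 mm stands a rib to hold it by, 10 mm thick along x, 46 mm wide along y, its top 48 mm above the underside. A keyhole goes through the plate on its centre line towards +x
- hole_b (a point): centre of the round large end (22 mm across) of the keyhole of bracket_b, on the plate's underside, at x = +8 mm of the bracket; axes as the bracket's
- slot_b (a point): point in the narrow end of the keyhole of bracket_b, on the underside, at x = +32 mm of the bracket: the 11 mm wide slot runs here from the large end and stops a stud at x = +33 mm, so the bracket slides 25 mm towards its own -x (it can still turn about the stud then); axes as the bracket's
- bracket_c: aluminium keyhole bracket, 0.12 kg (2 or 3 are present, all alike; any stud serves): flat plate 100 (x) x 56 (y) x 5 mm lying on its underside, origin at the centre of the underside, z up. Across it at x = -35 mm stands a rib to hold it by, 10 mm thick along x, 46 mm wide along y, its top 48 mm above the underside. A keyhole goes through the plate on its centre line towards +x
- hole_c (a point): centre of the round large end (22 mm across) of the keyhole of bracket_c, on the plate's underside, at x = +8 mm of the bracket; axes as the bracket's
- slot_c (a point): point in the narrow end of the keyhole of bracket_c, on the underside, at x = +32 mm of the bracket: the 11 mm wide slot runs here from the large end and stops a stud at x = +33 mm, so the bracket slides 25 mm towards its own -x (it can still turn about the stud then); axes as the bracket's
- stud0 (a point): foot of the left one of three headed studs in a row, 70 mm apart, on the axis at the board's face. Axes turn with the board: z out of the face, x up the board (level: away from the robot), y left. Shank 8 mm across; 17 mm head from 9 to 14.5 mm above the face, bevelled on top. The board reaches 33 mm up and 97 mm down from the stud row
- stud1 (a point): foot of the middle one of three headed studs in a row, 70 mm apart, on the axis at the board's face. Axes turn with the board: z out of the face, x up the board (level: away from the robot), y left. Shank 8 mm across; 17 mm head from 9 to 14.5 mm above the face, bevelled on top. The board reaches 33 mm up and 97 mm down from the stud row
- stud2 (a point): foot of the right one of three headed studs in a row, 70 mm apart, on the axis at the board's face. Axes turn with the board: z out of the face, x up the board (level: away from the robot), y left. Shank 8 mm across; 17 mm head from 9 to 14.5 mm above the face, bevelled on top. The board reaches 33 mm up and 97 mm down from the stud row
- board (a joint): angle of the tilting board in its trunnions, rad: 0 = level (as found, at its stop), 0.873 (50 degrees) = tipped fully up at the other stop, far edge up, near edge down, face towards the robot. Stiff: stays where it is left; about 8 to 10 N at the lever knob moves it
- lever_knob (a point): centre of the black knob (28 mm across, 32 mm long along y) of the lever at the right end of the board, above the right upright; 105 mm from the trunnion axis, 134 mm right of the board's middle. Board level: the lever leans 25 degrees from upright away from the robot; tipped fully: 25 degrees towards the robot. 40 mm of free room on both sides at its height. Axes as the board's, turned with it
- trunnion (a point): middle of the board's trunnion axis (hinge line along this frame's y, 110 mm above the desk; the board's face lies 8 mm beyond it along z); axes turn with the board as those of the studs
- jig: the fixed frame of the jig: dark base plate 110 x 306 mm with an aluminium upright at each end; origin at the centre of its underside, x away from the robot, y to the left
- lock_hole (a point): mouth of the vertical hole, 13.5 mm across and 45 mm deep, in the top of the jig's left upright, 160 mm above the desk; axes as the jig's. When the board is tipped fully up, a steel tab of the board lies over it, underside 4 mm and top face 12 mm above the mouth, with a 15.5 mm hole in line
- lock_pin: steel locking pin, 95 mm long, 0.08 kg, origin at the tip of its foot, z towards the head. Shank 12 mm across, 50 mm long, tip tapered; 23 mm collar from 50 to 56 mm; round head 22 mm across from 64 to 95 mm. As found it stands in the parking block, tip 5 mm above the desk. Home in the jig: collar on the tab, tip 38 mm below the lock hole's mouth
- pin_block: grey parking block 60 x 60 x 50 mm with a vertical 15 mm hole in its middle, origin at the centre of its underside; fixed
- glue_bottle: small glue bottle with a green cap, 32 x 32 x 85 mm, standing; bystander; origin at the centre of its underside
- torch: black inspection torch, 28 x 124 x 28 mm, lying far back; bystander; origin at the centre of its underside
- small_bin: small brown open parts bin, 56 x 64 x 44 mm, standing beyond the jig; bystander; origin at the centre of its underside
Mind the look-alikes: they are no part of the job. Leave any brown look-alike of the bracket_a alone.

How it is judged:
On the way, in this order (a step that is already met when the one before it is completed fails the run):
1. every bracket present hangs on a stud, stud in the narrow end of the slot, while the board is level ((distance between slot_a and stud0 below 0.008 m or distance between slot_a and stud1 below 0.008 m or distance between slot_a and stud2 below 0.008 m) and angle between the z axis of each of slot_a, slot_b, slot_c and the z axis of stud1, either way round below 0.2 rad and (distance between slot_b and stud0 below 0.008 m or distance between slot_b and stud1 below 0.008 m or distance between slot_b and stud2 below 0.008 m) and (distance between slot_c and stud0 below 0.008 m or distance between slot_c and stud1 below 0.008 m or distance between slot_c and stud2 below 0.008 m) and value of joint board below 0.1 rad), for 0.2 s.
2. the board is tipped up with the lever (value of joint board above 0.8 rad), for 0.2 s.
At the end, for the whole second after the job is handed in: Every bracket present: slot end point within 8 mm of a stud foot, flat on the board (0.2 rad), at rest. Board beyond 0.84 rad. Pin upright (0.12 rad) in the lock hole, tip 32 mm or more below its mouth, within 5 mm of its axis ((distance between slot_a and stud0 below 0.008 m or distance between slot_a and stud1 below 0.008 m or distance between slot_a and stud2 below 0.008 m) and angle between the z axis of each of slot_a, slot_b, slot_c and the z axis of stud1, either way round below 0.2 rad and (distance between slot_b and stud0 below 0.008 m or distance between slot_b and stud1 below 0.008 m or distance between slot_b and stud2 below 0.008 m) and (distance between slot_c and stud0 below 0.008 m or distance between slot_c and stud1 below 0.008 m or distance between slot_c and stud2 below 0.008 m) and value of joint board above 0.84 rad and horizontal distance between lock_pin and lock_hole below 0.005 m and z of lock_pin in the frame of lock_hole below -0.032 m and angle between lock_pin's own z axis and vertical below 0.12 rad and linear speed of each of lock_pin, bracket_a, bracket_b, bracket_c below 0.02 m/s); the robot touches nothing.
It fails at once if the glue bottle is moved by more than 30 mm (distance of glue_bottle from where it was at the start of the episode above 0.03 m).
It fails at once if the torch is moved by more than 30 mm (distance of torch from where it was at the start of the episode above 0.03 m).
It fails at once if the small bin is moved by more than 30 mm (distance of small_bin from where it was at the start of the episode above 0.03 m).
Of bracket_a, bracket_b, bracket_c only 2 to 3 are there at a start; the rules pass over those that are not, and their reading is None.
At some moment in a run one of bracket_a, bracket_b, bracket_c may be knocked a few centimetres aside while the robot is not near it.
It also fails if it takes over 210 s, if anything falls off the work surface, if the arm or the gripper's body presses on something with over 40 N, if the wrist force passes 120 N, or if a joint passes its speed limit or range.

ROBOT

A 7-joint arm with a two-finger parallel gripper is mounted at the origin on a cart in front of the work surface, level with it; the furniture and walls round the work are solid. World frame = base frame: x ahead of the robot, y to its left, z up, the work surface at z = 0. Lengths are in m, angles in rad, forces in N, time in s.
With the tool pointing down it reaches from about 0.4 to 0.85 m from the base axis. Payload 10.4 kg.
Tool frame: the origin (TCP) lies midway between the tips of the shut fingers; the grasp point (between the pads) lies 19 mm behind it; z points along the fingers, y is the line along which they close (so a half turn about z gives the same grasp; the last joint's range is limited). The gripper opens to 87 mm and grips with 3 to 60 N. Pads are 19 mm wide; open, the fingers measure 117 mm over their backs; the gripper's body (75 mm by 190 mm) begins 51 mm behind the grasp point.
Start: joints at [1.297, 0.332, -0.065, 1.46, 0.022, 1.35, -0.088], TCP at [0.155, -0.605, 0.223] pointing down, gripper open.
Joint ranges: [-2.6, 2.6], [-0.5, 2.12], [-1.47, 1.34], [0.16, 2.42], [-1.27, 4.41], [0.06, 2.06], [-2.6, 2.6]. Speed limits (rad/s): [2.22, 2.22, 2.79, 2.79, 3.14, 3.14, 3.14].

INTERFACE

Orientations are given as a unit quaternion [x, y, z, w].
In Python, from bench import r gives the robot as it stands.
- The arm moves only by the tool apply_moves, never from a script. Its argument "steps" is a list of rows, each a list of 7 numbers: the turn, a rotation vector about the tool's x, y, z in rad, then the shift along the tool's x, y, z in mm, then the opening, from -1 (shut) to 1 (fully open). In form: [[ax, ay, az, x, y, z, claw], ...]. A call has 1 to 20 rows; each row is the pose to reach, as a shift and turn from the pose commanded when the call began, along the tool's axes at that moment; what a row does not reach only later rows make up. A row lasts 1/12 s, in which the tool goes at most 41.7 mm and 7.16 degrees, less where a joint would pass 70% of its speed; a pose out of reach is approached as far as the arm can. A call with a gripper value outside its range is refused whole. The fingers move at their own pace and stop on an object; "force" is the grip in N (left out, the last holds). Time passes only in rows, so rows that repeat a pose let the fingers close. It gives the time, the measured TCP pose, the force, the opening and the grip force at its end, in the units of the state.
- r.read_state(): the state, without advancing time (a new reading comes with each control period).
- r.camera(name): name is "side" or "top"; returns a dict with "pixels" (400x640x3 uint8, red, green, blue), "z_map" (400x640 float32, m along the optical axis (not along the pixel's ray), 0 where there is no reading), "fovy" (degrees; the focal length in pixels is half the picture's height over the tangent of half this angle, whatever the lens; pixels are square), "cx", "cy" (the principal point, pixels), "k1" (the pictures are not rectified: a ray, as slopes to the right and down, at radius r is drawn at 1 + k1 r^2 times it, then the intrinsics apply), "position" and "orientation" of the camera in the world. Camera axes: x right, y down, z forward; pixel columns grow to the right and rows downward; lengths in m; the calibration is good to about 2 mm. A picture is of the moment at which its call begins.
- r.close_job(): hands the job in; it is judged then, once.
The state is a dict: "time": time; "joint_positions": joint angles; "joint_vel": joint speeds; "joint_torque": joint torques, N m; "ee_pos": TCP position; "eef_rot": TCP orientation; "ft_force": force on the tool from outside, world axes, zero at the start; "torque": the same for the moment, N m; "width": finger opening in m; "grip_force": force on a finger pad.
Only numpy, scipy, OpenCV 4.12 (cv2) and the standard library are available. Lean on these libraries where they do the work, as an engineer would, in place of code of your own. Each camera call takes 0.05 s, during which the arm holds its last target. There are 200 camera calls.

## Working session

There is one attempt and no reset: what is moved stays moved. The work goes in short steps, Python scripts to look and compute and a tool call to move; the robot and the scene stay as the last step left them, time stands still between calls to the robot, and variables do not carry over. Pictures are saved under pics/ and viewed, at most 14 in all, crops included, and the job is handed in when it is done.

Besides the shell and the picture viewer there is one more tool, called after "Emit:" as name(argument=value, ...) on one line, values as JSON. apply_moves: Moves the arm, as the interface text tells. Its arguments: {"type":"object","properties":{"steps":{"type":"array","items":{"type":"array","items":{"type":"number"}}},"force":{"type":"number"}},"required":["steps"]}

```bash
ls; mkdir -p pics; cat > h.py <<'E'
import numpy as np,cv2
from scipy.spatial.transform import Rotation as R
from bench import r
def snap(n,save=None):
    c=r.camera(n)
    if save: cv2.imwrite('pics/'+save,cv2.cvtColor(c['pixels'],cv2.COLOR_RGB2BGR))
    return c
def K(c):
    f=200/np.tan(np.radians(c['fovy'])/2); return np.array([[f,0,c['cx']],[0,f,c['cy']],[0,0,1.]]),np.array([c['k1'],0,0,0,0.])
def cloud(c):
    k,d=K(c); v,u=np.mgrid[0:400,0:640]
    p=cv2.undistortPoints(np.stack([u,v],-1).reshape(-1,1,2).astype(np.float64),k,d).reshape(400,640,2)
    z=c['z_map'][...,None].astype(float)
    P=np.concatenate([p*z,z],-1)@R.from_quat(c['orientation']).as_matrix().T+c['position']
    P[c['z_map']==0]=np.nan
    return P
def proj(c,X):
    k,d=K(c); Rc=R.from_quat(c['orientation']).as_matrix()
    q=(np.atleast_2d(X)-c['position'])@Rc
    return cv2.projectPoints(q,np.zeros(3),np.zeros(3),k,d)[0].reshape(-1,2)
def onplane(c,uv,z):
    k,d=K(c); p=cv2.undistortPoints(np.array(uv,float).reshape(-1,1,2),k,d).reshape(-1,2)
    D=np.c_[p,np.ones(len(p))]@R.from_quat(c['orientation']).as_matrix().T
    o=np.array(c['position']); return o+D*((z-o[2])/D[:,2])[:,None]
E
python3 - <<'E'
from h import *
for n in ('top','side'):
    c=snap(n,n+'0.png'); print(n,c['position'],c['orientation'],c['fovy'],c['k1'],c['cx'],c['cy'])
s=r.read_state(); print(s['ee_pos'],s['eef_rot'],s['width'],s['ft_force'])
E
```

```text
pics
top [0.24781641 0.0219663  1.73094752] [-0.6841111   0.72128613 -0.07907257  0.07406651] 46.101954751906284 -0.08204930952421535 323.7775779652986 206.2913744363237
side [0.608653   0.85916218 0.69210068] [ 0.01149539  0.87987015 -0.4750328  -0.00634207] 55.44274221886565 -0.09135179494696077 322.75676169916477 197.65921067040213
[ 0.15501638 -0.60511428  0.22185547] [ 9.92147543e-01  1.25071384e-01 -1.03984422e-04 -6.25924599e-04] 0.08691832531730359 [ 0.70490471  0.27522004 -0.31437122]
```

View pics/top0.png

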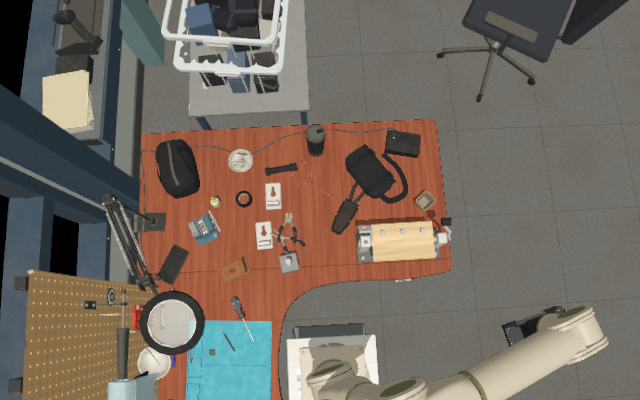

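View pics/side0.png

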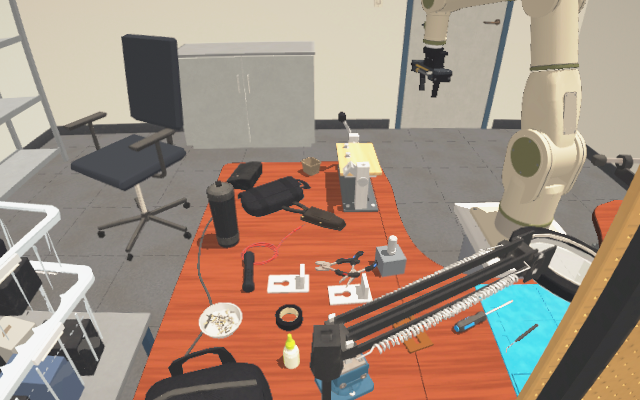

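Two white brackets, at about (273,195) and (264,235) in the top view, have a keyhole. The brown plate at (235,270) is the look-alike and stays put. The pin block is at (289,262) and the jig at (405,240). I'll enlarge to confirm.

```bash
python3 - <<'E'
from h import *
c=snap('top'); P=cloud(c); np.savez('top0.npz',P=P,px=c['pixels'])
im=cv2.cvtColor(c['pixels'],cv2.COLOR_RGB2BGR)
a=cv2.resize(im[175:290,220:320],None,fx=5,fy=5,interpolation=cv2.INTER_CUBIC)
b=cv2.resize(im[190:290,345:460],None,fx=2.6,fy=2.6,interpolation=cv2.INTER_CUBIC)
o=np.zeros((575,800,3),np.uint8);o[:a.shape[0],:a.shape[1]]=a;o[:b.shape[0],500:500+b.shape[1]]=b[:, :300]
cv2.imwrite('pics/crop1.png',o)
for u,v in [(273,195),(264,235),(235,270),(289,262),(425,200),(380,231),(405,231),(430,231),(360,243),(447,240),(300,250)]: print(u,v,P[v,u].round(4))
E
```

```text
273 195 [0.6817 0.189  0.0048]
264 235 [0.5309 0.2274 0.0023]
235 270 [ 0.4074  0.3395 -0.0078]
289 262 [0.4162 0.1319 0.0959]
425 200 [ 0.6339 -0.3866 -0.0033]
380 231 [ 0.5047 -0.1897  0.1182]
405 231 [ 0.499  -0.2757  0.1249]
430 231 [ 0.4955 -0.365   0.1165]
360 243 [ 0.465  -0.1163  0.1295]
447 240 [ 0.4588 -0.4178  0.1301]
300 250 [0.4675 0.0957 0.0064]
```

View pics/crop1.png

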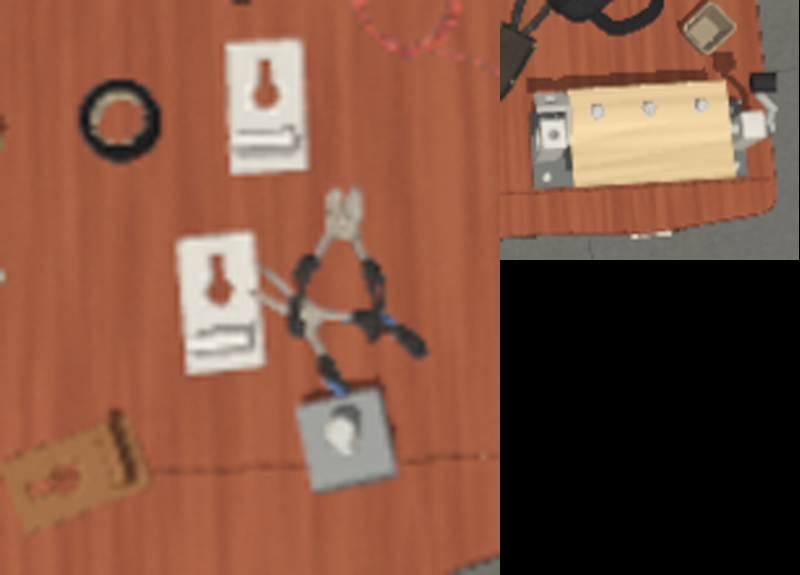

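Candidates: white plates at (273,195) and (264,235), and a brown plate at (235,270). The two white ones fit (aluminium, rib and keyhole) and the brown one is the look-alike. Next I'll fit their poses and the jig's.

```bash
cat >> h.py <<'E'
from scipy.optimize import minimize
def box(x0,x1,y0,y1,z0,z1): return np.array([[x,y,z] for x in(x0,x1) for y in(y0,y1) for z in(z0,z1)],float)/1000
BR=[box(-50,50,-28,28,0,5),box(-40,-30,-23,23,5,48)]
def fitbr(c,p0,z=0.,thr=120,verb=0):
    """p0=(x,y,yaw): fit silhouette of bracket to light grey pixels"""
    S=6; px=c['pixels'].astype(int); m=((px.min(2)>thr)&(px.max(2)-px.min(2)<45)).astype(np.float32)
    uv=proj(c,[p0[0],p0[1],z])[0]; u0,v0=(uv-26).astype(int); 
    m=m[v0:v0+52,u0:u0+52]; n,l,st,ce=cv2.connectedComponentsWithStats((m>0).astype(np.uint8)); k=l[22:32,22:32].ravel(); k=np.bincount(k[k>0]).argmax()
    m=(l==k).astype(np.uint8); f=cv2.findContours(m,cv2.RETR_EXTERNAL,cv2.CHAIN_APPROX_NONE)[0]; m=cv2.drawContours(np.zeros_like(m),f,-1,1,-1).astype(np.float32)
    def ren(p):
        o=np.zeros((52*S,52*S),np.uint8); M=R.from_euler('z',p[2]).as_matrix()
        for b in BR:
            q=(proj(c,b@M.T+[p[0],p[1],z])-[u0,v0]+.5)*S
            cv2.fillConvexPoly(o,cv2.convexHull((q*16).astype(np.int32)),1,shift=4)
        return cv2.resize(o.astype(np.float32),(52,52),interpolation=cv2.INTER_AREA)
    best=None
    for dy in (-.15,0,.15):
        s=np.array([[0,0,0],[.01,0,0],[0,.01,0],[0,0,.1]])+[p0[0],p0[1],p0[2]+dy]
        q=minimize(lambda p:((ren(p)-m)**2).sum(),s[0],method='Nelder-Mead',options=dict(initial_simplex=s,xatol=1e-5,fatol=1e-3))
        if best is None or q.fun<best.fun: best=q
    return best.x,best.fun,m.sum()
E
python3 - <<'E'
from h import *
c=snap('top'); P=cloud(c); px=c['pixels'].astype(int)
for u,v in [(273,195),(264,235)]:
    X=onplane(c,[(u,v)],0.0)[0]; print(X, fitbr(c,(X[0],X[1],0.03)))
# desk z check
print('desk',np.nanmedian(P[150:190,330:345,2]), np.nanmedian(P[240:255,310:330,2]))
# board: wood pixels
hsv=cv2.cvtColor(c['pixels'],cv2.COLOR_RGB2HSV)
print('wood',px[250,400],'stud',px[232,382],px[231,402],px[230,422])
m=((px[...,0]>190)&(px[...,1]>160)&(px[...,2]<px[...,0]-40)).astype(np.uint8)
m[:,:340]=0;m[:200]=0;m[290:]=0
n,l,st,ce=cv2.connectedComponentsWithStats(m);k=1+st[1:,4].argmax();m=(l==k)
g=P[m]; print('board z',np.nanmedian(g[:,2]))
uv=np.argwhere(m)[:,::-1]; ((cx,cy),(w,h),a)=cv2.minAreaRect(uv.astype(np.float32))
cor=cv2.boxPoints(((cx,cy),(w,h),a)); C=onplane(c,cor,.118); print('corners',C.round(4)); print(C.mean(0))
# studs: bright grey blobs
for u,v in [(382,232),(402,231),(422,230)]:
    w=px[v-6:v+7,u-6:u+7]; s=(w.max(2)-w.min(2)); wt=np.clip(75-s,0,None)*1.; yy,xx=np.mgrid[v-6:v+7,u-6:u+7]
    q=((xx*wt).sum()/wt.sum(),(yy*wt).sum()/wt.sum()); print(q,onplane(c,[q],.1305).round(4))
E
```

```text
[0.68295307 0.18949699 0.        ] (array([0.67954098, 0.19033736, 0.01062998]), np.float64(7.989197731018066), np.float32(397.0))
[0.53131966 0.22766936 0.        ] (array([0.53081926, 0.22872111, 0.05764981]), np.float64(16.25694465637207), np.float32(427.0))
desk -0.00028596496593391585 -0.000897377457578119
wood [224 196 148] stud [208 205 196] [205 202 192] [214 212 203]
board z 0.1174937328313197
corners [[ 0.5299 -0.1592  0.118 ]
 [ 0.5311 -0.3788  0.118 ]
 [ 0.4015 -0.3733  0.118 ]
 [ 0.401  -0.1572  0.118 ]]
[ 0.46586191 -0.26714302  0.118     ]
(np.float64(381.8181276088253), np.float64(232.49194991055455)) [[ 0.4972 -0.194   0.1305]]
(np.float64(401.78896882494007), np.float64(231.32434052757793)) [[ 0.4976 -0.2634  0.1305]]
(np.float64(421.79352474037876), np.float64(230.15577275503972)) [[ 0.4979 -0.3333  0.1305]]
```

```bash
python3 - <<'E'
from h import *
c=snap('side'); px=c['pixels'].astype(int)
for p in [(.6795,.1903,.01),(.5308,.2287,.05)]:
    print(proj(c,[*p[:2],0])); print(fitbr(c,p))
    print('hole px',proj(c,[p[0]+.008,p[1],0.005]))
S=np.array([[.4972,-.194,.1325],[.4976,-.2634,.1325],[.4979,-.3333,.1325]]);uv=proj(c,S);print(uv)
im=cv2.cvtColor(c['pixels'],cv2.COLOR_RGB2BGR)
a=cv2.resize(im[135:220,320:400],None,fx=5,fy=5,interpolation=cv2.INTER_CUBIC)
for q in uv: cv2.circle(a,tuple(((q-[320,135]+.5)*5).astype(int)),2,(0,0,255),-1)
b=cv2.resize(im[265:315,260:400],None,fx=4,fy=4,interpolation=cv2.INTER_CUBIC)[:,:400]
b=cv2.resize(im[230:310,265:380],None,fx=3.4,fy=3.4,interpolation=cv2.INTER_CUBIC)
o=np.zeros((430,800,3),np.uint8);o[:a.shape[0],:400]=a;o[:b.shape[0],405:405+b.shape[1]]=b[:,:395]
cv2.imwrite('pics/crop2.png',o)
E
```

```text
[[286.99405507 283.61969789]]
(array([0.67664493, 0.19052569, 0.01096739]), np.float64(19.598766326904297), np.float32(764.0))
hole px [[283.64317154 282.23987947]]
[[348.19848649 294.16029408]]
(array([0.52819023, 0.22886688, 0.04721072]), np.float64(48.70216369628906), np.float32(854.0))
hole px [[344.94674121 292.79860876]]
[[349.47814454 162.1000229 ]
 [347.54803852 152.17928903]
 [345.80601323 143.09143287]]
```

View pics/crop2.png

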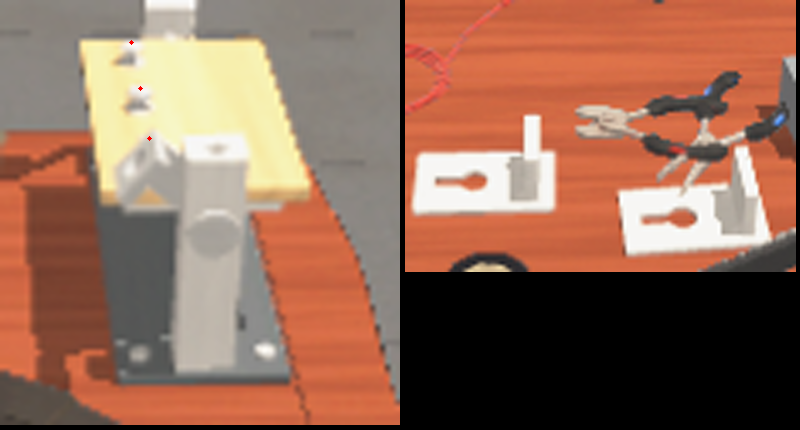

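```bash
cat >> h.py <<'E'
def go(x,y,z,yaw,ref=None,tilt=None):
    """print rotvec + mm shift from present pose to TCP (x,y,z), tool down, tool-x at yaw"""
    s=r.read_state(); Rt=R.from_quat(s['eef_rot'])
    Rg=R.from_euler('z',yaw)*R.from_euler('x',np.pi)
    if tilt is not None: Rg=R.from_rotvec(tilt)*Rg
    rv=(Rt.inv()*Rg).as_rotvec(); sh=Rt.inv().apply(np.array([x,y,z])-s['ee_pos'])*1000
    print([*rv.round(3).tolist(),*sh.round(1).tolist()])
E
python3 - <<'E'
from h import *
go(.155,-.605,.34,.25); go(.4945,.227,.30,1.571+.05)
E
```

```text
[-0.001, 0.0, 0.001, 0.0, -0.4, -117.8]
[-0.001, -0.0, -1.37, 535.4, -722.1, -77.4]
```

Emit:
apply_moves(steps=[[0,0,0,0,0,-60,0],[0,0,0,0,0,-118,0],[0,0,0,0,0,-118,0],[0,0,-1.37,535,-722,-118,0],[0,0,-1.37,535,-722,-118,0],[0,0,-1.37,535,-722,-118,0],[0,0,-1.37,535,-722,-118,0],[0,0,-1.37,535,-722,-118,0],[0,0,-1.37,535,-722,-118,0],[0,0,-1.37,535,-722,-118,0],[0,0,-1.37,535,-722,-118,0],[0,0,-1.37,535,-722,-118,0],[0,0,-1.37,535,-722,-118,0],[0,0,-1.37,535,-722,-118,0],[0,0,-1.37,535,-722,-118,0],[0,0,-1.37,535,-722,-118,0],[0,0,-1.37,535,-722,-118,0],[0,0,-1.37,535,-722,-118,0],[0,0,-1.37,535,-722,-118,0],[0,0,-1.37,535,-722,-118,0]])

```text
time: 1.92
ee_pos: [0.4225, 0.0528, 0.3408]
eef_rot: [0.689, 0.725, 0.0, 0.001]
ft_force: [1.1, -1.1, -1.5]
width: 0.0437
grip_force: 0.0
```

```bash
python3 - <<'E'
from h import *
go(.4945,.227,.12,1.571+.05)
print(r.read_state()['joint_positions'])
E
```

```text
[0.001, 0.001, -0.0, 170.6, 80.3, 220.8]
[ 0.8064355  -0.16994118 -0.89199669  1.70019175 -0.13111681  1.54783223
 -0.02562258]
```

Emit:
apply_moves(steps=[[0,0,0,171,80,60,-0.1],[0,0,0,171,80,60,-0.1],[0,0,0,171,80,60,-0.1],[0,0,0,171,80,60,-0.1],[0,0,0,171,80,60,-0.1],[0,0,0,171,80,140,-0.1],[0,0,0,171,80,221,-0.1],[0,0,0,171,80,221,-0.1],[0,0,0,171,80,221,-0.1],[0,0,0,171,80,221,-0.1]])

```text
time: 2.75
ee_pos: [0.4904, 0.223, 0.1132]
eef_rot: [0.689, 0.725, -0.004, -0.002]
ft_force: [-0.7, -0.4, -0.8]
width: 0.0393
grip_force: 0.0
```

```bash
python3 - <<'E'
from h import *
s=r.read_state(); print(s['joint_positions'],s['ee_pos'],s['width'])
c=snap('side'); t=snap('top')
im=cv2.cvtColor(c['pixels'],cv2.COLOR_RGB2BGR); b=cv2.resize(im[210:330,270:420],None,fx=4,fy=4,interpolation=cv2.INTER_CUBIC)
q=proj(c,[s['ee_pos'],s['ee_pos']-[0,0,.1]]); print(q)
for p in q: cv2.circle(b,tuple(((p-[270,210]+.5)*4).astype(int)),3,(255,0,255),-1)
cv2.imwrite('pics/g1.png',b)
E
```

```text
[ 0.36634915  0.44530953 -1.06299431  1.77259065  0.41577909  1.18314006
 -0.77075007] [0.4903537  0.22298648 0.11315636] 0.03929418109980561
[[367.9046195  257.07563388]
 [365.04230986 288.18991953]]
```

View pics/g1.png

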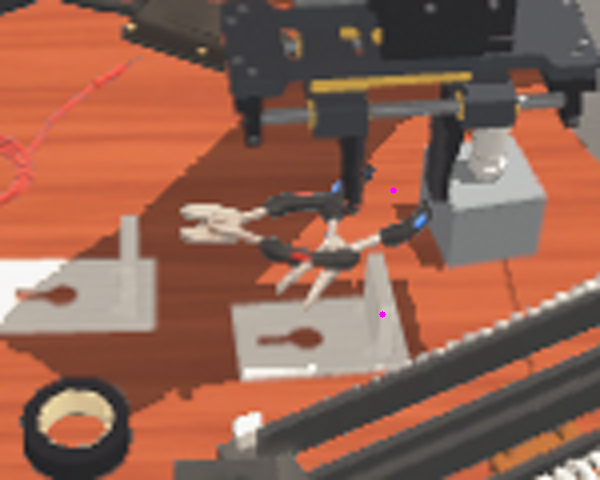

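```bash
python3 - <<'E'
from h import *
go(.4945,.227,.013,1.571+.05); print(r.read_state()['ee_pos'])
E
```

```text
[-0.001, -0.0, 0.0, 1.5, 1.3, 107.0]
[0.493474   0.22541789 0.11998356]
```

Emit:
apply_moves(steps=[[0,0,0,1,1,30,-0.1],[0,0,0,1,1,60,-0.1],[0,0,0,1,1,85,-0.1],[0,0,0,1,1,100,-0.1],[0,0,0,1,1,106,-0.1],[0,0,0,1,1,106,-0.1],[0,0,0,1,1,106,-0.1],[0,0,0,1,1,106,-1],[0,0,0,1,1,106,-1],[0,0,0,1,1,106,-1],[0,0,0,1,1,106,-1],[0,0,0,1,1,106,-1],[0,0,0,1,1,106,-1]], force=30)

```text
time: 3.93
ee_pos: [0.4947, 0.2264, 0.0137]
eef_rot: [0.689, 0.725, -0.0, 0.0]
ft_force: [-1.4, -1.3, 3.7]
width: 0.0099
grip_force: 30.0
```

```bash
python3 - <<'E'
from h import *
go(.4945,.2264,.25,1.621);go(.4546,-.2634,.25,1.576);go(.4546,-.2634,.1685,1.576)
E
```

```text
[0.0, 0.0, -0.0, 0.0, -0.2, -236.3]
[0.0, 0.0, 0.045, -487.2, -64.5, -236.2]
[0.0, 0.0, 0.045, -487.2, -64.5, -154.7]
```

Emit:
apply_moves(steps=[[0,0,0,0,0,-30,-1],[0,0,0,0,0,-70,-1],[0,0,0,0,0,-110,-1],[0,0,0,0,0,-150,-1],[0,0,0,0,0,-190,-1],[0,0,0,0,0,-230,-1],[0,0,0.045,-40,-5,-236,-1],[0,0,0.045,-80,-10,-236,-1],[0,0,0.045,-120,-16,-236,-1],[0,0,0.045,-160,-21,-236,-1],[0,0,0.045,-200,-26,-236,-1],[0,0,0.045,-240,-32,-236,-1],[0,0,0.045,-280,-37,-236,-1],[0,0,0.045,-320,-42,-236,-1],[0,0,0.045,-360,-48,-236,-1],[0,0,0.045,-400,-53,-236,-1],[0,0,0.045,-440,-58,-236,-1],[0,0,0.045,-487,-64,-236,-1],[0,0,0.045,-487,-64,-236,-1],[0,0,0.045,-487,-64,-236,-1]])

```text
time: 5.6
ee_pos: [0.4538, -0.2665, 0.2487]
eef_rot: [0.707, 0.707, 0.0, -0.001]
ft_force: [-0.1, 1.1, -1.7]
width: 0.0096
grip_force: 30.0
```

```bash
python3 - <<'E'
from h import *
c=snap('top','t2.png');s=r.read_state(); print(s['ee_pos'],s['joint_positions'],s['width'],s['grip_force'])
go(.4546,-.2634,.1685,1.576)
E
```

```text
[ 0.45465815 -0.26398152  0.24898141] [ 1.21836861  0.1878028  -0.86782512  1.64506611  0.1445553   1.37725108
  0.33407517] 0.009807768885877175 29.997127410024405
[-0.001, -0.001, -0.002, 0.5, -0.0, 80.5]
```

Emit:
apply_moves(steps=[[0,0,0,0.5,0,30,-1],[0,0,0,0.5,0,60,-1],[0,0,0,0.5,0,80,-1],[0,0,0,0.5,0,94,-1],[0,0,0,0.5,0,94,-1],[0,0,0,0.5,0,94,-1],[0,0,0,0.5,0,94,-1]])

```text
time: 6.23
ee_pos: [0.456, -0.2621, 0.1568]
eef_rot: [0.705, 0.709, 0.0, 0.001]
ft_force: [0.3, -0.6, -1.1]
width: 0.0098
grip_force: 30.0
```

```bash
python3 - <<'E'
from h import *
s=r.read_state(); print(s['ee_pos'],s['ft_force'])
c=snap('side','s2.png')
im=cv2.cvtColor(c['pixels'],cv2.COLOR_RGB2BGR); b=cv2.resize(im[90:190,310:410],None,fx=6,fy=6,interpolation=cv2.INTER_CUBIC)
z=s['ee_pos'][2]-.0137; o=np.array([s['ee_pos'][0]+.035,s['ee_pos'][1]+.0006,z])
for pts in (box(-50,50,-28,28,5,5)[[0,2,6,4]],box(-40,-30,-23,23,48,48)[[0,2,6,4]]):
    cv2.polylines(b,[((proj(c,pts+o)-[310,90]+.5)*6).astype(np.int32)],True,(0,0,255),1)
cv2.imwrite('pics/s2c.png',b)
E
```

```text
[ 0.45596155 -0.2621473   0.15681413] [ 0.34931359 -0.57940332 -1.07339313]
```

View pics/s2c.png

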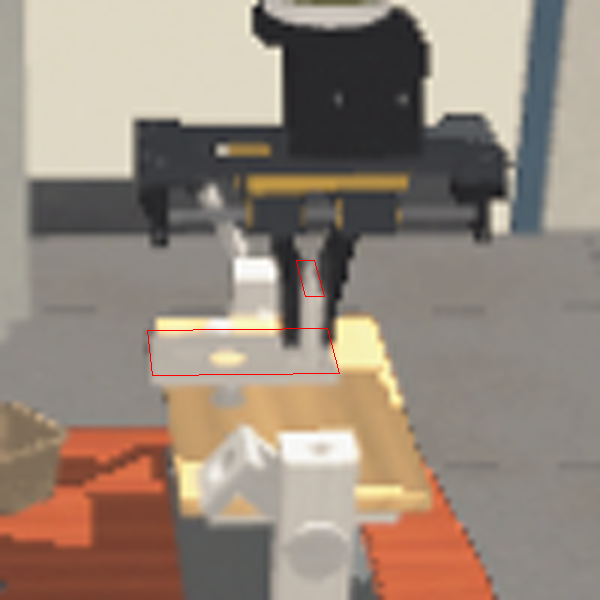

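```bash
python3 - <<'E'
from h import *
s=r.read_state(); print(s['ee_pos'],s['ft_force'])
go(.455,-.2638,.135,1.576)
E
```

```text
[ 0.45602505 -0.26245899  0.15697198] [ 0.51025622  0.62315868 -1.13496056]
[0.002, 0.001, 0.001, -1.3, -1.1, 22.0]
```

Emit:
apply_moves(steps=[[0,0,0,-1,-1,0,-1],[0,0,0,-1,-1,4,-1],[0,0,0,-1,-1,8,-1],[0,0,0,-1,-1,12,-1],[0,0,0,-1,-1,16,-1],[0,0,0,-1,-1,20,-1],[0,0,0,-1,-1,22,-1],[0,0,0,-1,-1,22,-1],[0,0,0,-1,-1,22,-1]])

```text
time: 7.03
ee_pos: [0.4541, -0.2637, 0.1334]
eef_rot: [0.705, 0.709, 0.0, -0.0]
ft_force: [0.1, -0.7, -1.6]
width: 0.0098
grip_force: 30.0
```

Emit:
apply_moves(steps=[[0,0,0,0,0,1,-1],[0,0,0,0,-4,1,-1],[0,0,0,0,-8,1,-1],[0,0,0,0,-12,1,-1],[0,0,0,0,-16,1,-1],[0,0,0,0,-20,1,-1],[0,0,0,0,-23,1,-1],[0,0,0,0,-23,1,-1],[0,0,0,0,-23,1,-1],[0,0,0,0,-23,1,-1]])

```text
time: 7.87
ee_pos: [0.4306, -0.2641, 0.1324]
eef_rot: [0.706, 0.709, -0.0, -0.0]
ft_force: [-2.0, -4.2, -0.8]
width: 0.0096
grip_force: 30.0
```

Emit:
apply_moves(steps=[[0,0,0,-1,0,0,-1],[0,0,0,-1,-1,0.5,-1],[0,0,0,-1,-2,1,-1],[0,0,0,-1,-3,1,-1],[0,0,0,-1,-3,1,-1],[0,0,0,-1,-3,1,-1],[0,0,0,-1,-3,1,-1]])

```text
time: 8.45
ee_pos: [0.4284, -0.2647, 0.1317]
eef_rot: [0.705, 0.709, 0.0, 0.0]
ft_force: [1.2, 0.2, 1.0]
width: 0.0102
grip_force: 30.0
```

Emit:
apply_moves(steps=[[0,0,0,0,-1,0,-1],[0,0,0,0,-2,0,-1],[0,0,0,0,-2,0,-1],[0,0,0,0,-2,0,-1]])

```text
time: 8.78
ee_pos: [0.428, -0.2646, 0.1319]
eef_rot: [0.705, 0.709, 0.001, 0.002]
ft_force: [11.4, -1.7, -5.6]
width: 0.0099
grip_force: 30.0
```

Emit:
apply_moves(steps=[[0,0,0,0,1.5,0,-1],[0,0,0,0,1.5,0,-1],[0,0,0,0,1.5,0,-0.4],[0,0,0,0,1.5,0,-0.4],[0,0,0,0,1.5,0,-0.4],[0,0,0,0,1.5,0,-0.4],[0,0,0,0,1.5,-20,-0.4],[0,0,0,0,1.5,-50,-0.4],[0,0,0,0,1.5,-85,-0.2],[0,0,0,0,1.5,-120,-0.2],[0,0,0,0,1.5,-120,-0.2],[0,0,0,0,1.5,-120,-0.2]])

```text
time: 9.78
ee_pos: [0.4282, -0.2653, 0.2532]
eef_rot: [0.705, 0.709, -0.0, 0.002]
ft_force: [-0.0, 0.2, -0.9]
width: 0.0343
grip_force: 0.0
```

```bash
python3 - <<'E'
from h import *
c=snap('top'); print(fitbr(c,(.6795,.1903,.01)))
d=snap('side'); print(fitbr(d,(.6766,.1905,.01)))
s=r.read_state(); print(s['ee_pos'],s['width'])
go(.644,.190,.25,1.581)
E
```

```text
(array([0.67950282, 0.19032028, 0.00849837]), np.float64(8.321759223937988), np.float32(398.0))
(array([0.67675187, 0.19058837, 0.00960864]), np.float64(19.567901611328125), np.float32(765.0))
[ 0.42706626 -0.26482887  0.25074871] 0.034535715500614544
[-0.001, -0.0, -0.005, 453.8, 219.1, 0.7]
```

Emit:
apply_moves(steps=[[0,0,0,36,17,0,-0.1],[0,0,0,73,35,0,-0.1],[0,0,0,110,53,0,-0.1],[0,0,0,146,70,0,-0.1],[0,0,0,182,88,0,-0.1],[0,0,0,218,105,0,-0.1],[0,0,0,255,123,0,-0.1],[0,0,0,291,140,0,-0.1],[0,0,0,328,158,0,-0.1],[0,0,0,364,176,0,-0.1],[0,0,0,400,193,0,-0.1],[0,0,0,436,210,0,-0.1],[0,0,0,454,219,30,-0.1],[0,0,0,454,219,70,-0.1],[0,0,0,454,219,110,-0.1],[0,0,0,454,219,150,-0.1],[0,0,0,454,219,150,-0.1],[0,0,0,454,219,150,-0.1],[0,0,0,454,219,150,-0.1]])

```text
time: 11.47
ee_pos: [0.6448, 0.1908, 0.1033]
eef_rot: [0.705, 0.709, 0.001, 0.0]
ft_force: [0.5, 0.4, 0.9]
width: 0.0396
grip_force: 0.0
```

```bash
python3 - <<'E'
from h import *
d=snap('side'); t=snap('top'); P=cloud(d)
print(fitbr(d,(.6766,.1905,.01)))
# verify bracket on stud1 in side+top
im=cv2.cvtColor(d['pixels'],cv2.COLOR_RGB2BGR); it=cv2.cvtColor(t['pixels'],cv2.COLOR_RGB2BGR)
a=cv2.resize(im[220:300,250:330],None,fx=4,fy=4,interpolation=cv2.INTER_CUBIC)
b=cv2.resize(im[135:205,325:405],None,fx=5,fy=5,interpolation=cv2.INTER_CUBIC)
e=cv2.resize(it[205:275,350:460],None,fx=3.6,fy=3.6,interpolation=cv2.INTER_CUBIC)
o=np.zeros((600,800,3),np.uint8);o[:320,:320]=a;o[:350,325:725]=b;o[350:600,325:325+e.shape[1]]=e[:250]
cv2.imwrite('pics/v3.png',o)
s=r.read_state();print(s['ee_pos'],s['joint_positions']); go(.643,.190,.0135,1.581)
E
```

```text
(array([ 0.67673569,  0.19151155, -0.00901623]), np.float64(14.43441390991211), np.float32(770.0))
[0.64556981 0.19092624 0.10451363] [ 0.25748947  0.69589426 -0.9163132   1.42397393  0.55849125  1.28996161
 -0.69252463]
[0.004, -0.001, -0.005, -1.0, -2.9, 91.0]
```

View pics/v3.png

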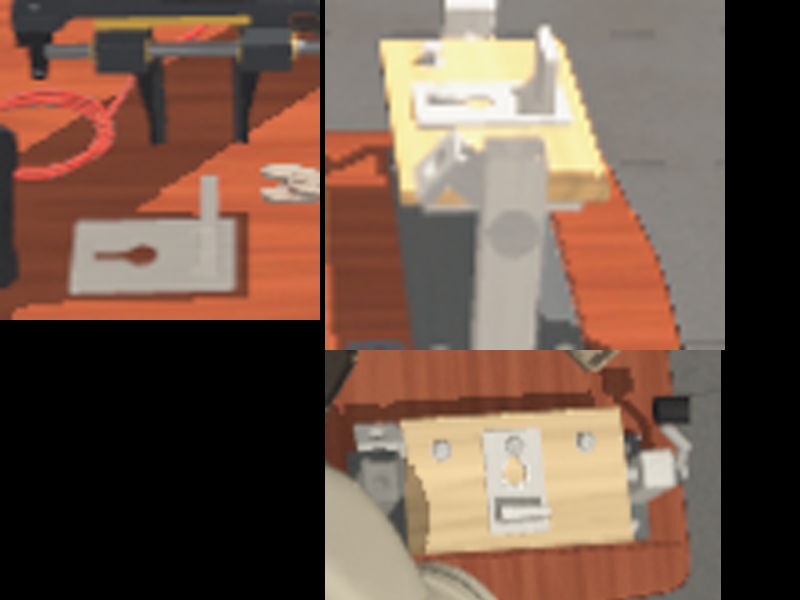

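Emit:
apply_moves(steps=[[0,0,0,-1,-3,30,-0.1],[0,0,0,-1,-3,60,-0.1],[0,0,0,-1,-3,80,-0.1],[0,0,0,-1,-3,89,-0.1],[0,0,0,-1,-3,91,-0.1],[0,0,0,-1,-3,91,-0.1],[0,0,0,-1,-3,91,-0.1],[0,0,0,-1,-3,91,-1],[0,0,0,-1,-3,91,-1],[0,0,0,-1,-3,91,-1],[0,0,0,-1,-3,91,-1],[0,0,0,-1,-3,91,-1],[0,0,0,-1,-3,91,-1],[0,0,0,-1,-3,91,-1]], force=30)

```text
time: 12.73
ee_pos: [0.6415, 0.1892, 0.0107]
eef_rot: [0.705, 0.709, 0.0, 0.0]
ft_force: [0.1, -0.4, 0.6]
width: 0.0095
grip_force: 30.0
```

```bash
python3 - <<'E'
from h import *
s=r.read_state();print(s['ee_pos'],s['ft_force'],s['width'])
go(.643,.190,.25,1.576); go(.4545,-.194,.25,1.576)
E
```

```text
[0.64148727 0.18917906 0.01069587] [ 0.14497007 -0.35741034  0.57711518] 0.009530723326756746
[0.0, 0.0, -0.0, 0.8, 1.6, -239.3]
[0.0, 0.0, -0.0, -382.3, -188.8, -239.3]
```

Emit:
apply_moves(steps=[[0,0,0,0,0,-30,-1],[0,0,0,0,0,-70,-1],[0,0,0,0,0,-110,-1],[0,0,0,0,0,-150,-1],[0,0,0,0,0,-190,-1],[0,0,0,0,0,-230,-1],[0,0,0,-34,-17,-239,-1],[0,0,0,-69,-34,-239,-1],[0,0,0,-104,-51,-239,-1],[0,0,0,-139,-69,-239,-1],[0,0,0,-174,-86,-239,-1],[0,0,0,-208,-103,-239,-1],[0,0,0,-243,-120,-239,-1],[0,0,0,-278,-137,-239,-1],[0,0,0,-313,-155,-239,-1],[0,0,0,-348,-172,-239,-1],[0,0,0,-384,-190,-239,-1],[0,0,0,-384,-190,-239,-1],[0,0,0,-384,-190,-239,-1]])

```text
time: 14.32
ee_pos: [0.4519, -0.1982, 0.2493]
eef_rot: [0.707, 0.707, -0.001, -0.0]
ft_force: [0.7, 1.0, -0.7]
width: 0.0097
grip_force: 30.0
```

```bash
python3 - <<'E'
from h import *
s=r.read_state();print(s['ee_pos'],s['ft_force'],s['width'])
go(.4533,-.1957,.154,1.576)
E
```

```text
[ 0.45191523 -0.19817242  0.24930731] [ 0.66184848  0.95787694 -0.66054688] 0.009662547491794135
[-0.001, 0.001, -0.005, 2.5, 1.5, 95.3]
```

Emit:
apply_moves(steps=[[0,0,0,0,1,30,-1],[0,0,0,0,1,60,-1],[0,0,0,0,1,80,-1],[0,0,0,0,1,92,-1],[0,0,0,0,1,92,-1],[0,0,0,0,1,92,-1],[0,0,0,0,1,92,-1],[0,0,0,0,1,92,-1],[0,0,0,0,1,92,-1]])

```text
time: 15.07
ee_pos: [0.4549, -0.1959, 0.1586]
eef_rot: [0.705, 0.709, 0.0, 0.001]
ft_force: [0.2, 0.2, 0.1]
width: 0.0098
grip_force: 30.0
```

```bash
python3 - <<'E'
from h import *
s=r.read_state();print(s['ee_pos'],s['ft_force'],s['width'])
go(.4533,-.1957,.132,1.576)
c=snap('side')
im=cv2.cvtColor(c['pixels'],cv2.COLOR_RGB2BGR); b=cv2.resize(im[100:200,310:410],None,fx=6,fy=6,interpolation=cv2.INTER_CUBIC)
cv2.imwrite('pics/s4.png',b)
E
```

```text
[ 0.45492795 -0.19594988  0.15861094] [0.24607949 0.1642622  0.06031292] 0.009792348111473807
[0.001, 0.001, -0.0, 0.3, -1.7, 26.6]
```

View pics/s4.png

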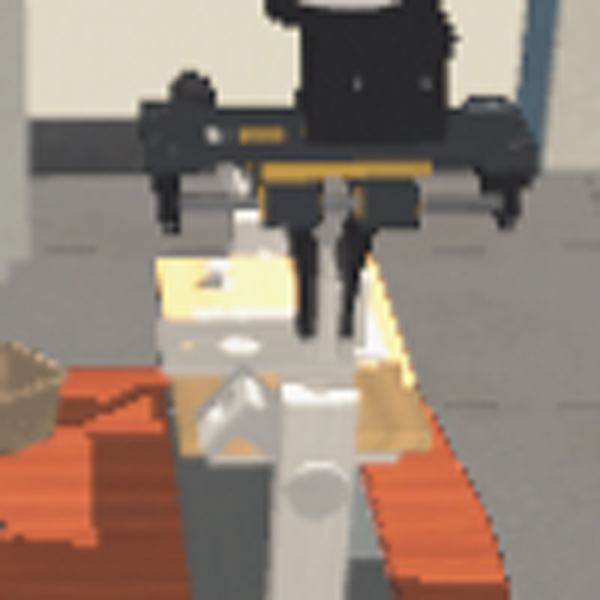

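The bracket hovers level over stud0, with its keyhole at crop (240,345). I'll lower it now.

Emit:
apply_moves(steps=[[0,0,0,0,-1.5,6,-1],[0,0,0,0,-1.5,11,-1],[0,0,0,0,-1.5,15,-1],[0,0,0,0,-1.5,19,-1],[0,0,0,0,-1.5,22,-1],[0,0,0,0,-1.5,25,-1],[0,0,0,0,-1.5,26,-1],[0,0,0,0,-1.5,26,-1],[0,0,0,0,-1.5,26,-1]])

```text
time: 15.87
ee_pos: [0.4529, -0.1957, 0.1316]
eef_rot: [0.705, 0.709, 0.0, 0.0]
ft_force: [-0.6, -0.4, -1.1]
width: 0.0095
grip_force: 30.0
```

Head passed with no contact force. Now I'll slide it.

Emit:
apply_moves(steps=[[0,0,0,0,0,1.5,-1],[0,0,0,0,-4,1.5,-1],[0,0,0,0,-8,1.5,-1],[0,0,0,0,-12,1.5,-1],[0,0,0,0,-16,1.5,-1],[0,0,0,0,-20,1.5,-1],[0,0,0,0,-23,1.5,-1],[0,0,0,0,-23,1.5,-1],[0,0,0,0,-23,1.5,-1],[0,0,0,0,-23,1.5,-1]])

```text
time: 16.7
ee_pos: [0.4299, -0.1959, 0.1301]
eef_rot: [0.705, 0.709, 0.0, 0.0]
ft_force: [0.6, -0.2, -1.8]
width: 0.0096
grip_force: 30.0
```

Emit:
apply_moves(steps=[[0,0,0,0,-1,0.5,-1],[0,0,0,0,-2,1,-1],[0,0,0,0,-3,1,-1],[0,0,0,0,-3.5,1,-1],[0,0,0,0,-3.5,1,-1],[0,0,0,0,-3.5,1,-1]])

```text
time: 17.2
ee_pos: [0.4278, -0.1957, 0.1294]
eef_rot: [0.705, 0.709, 0.001, 0.001]
ft_force: [8.2, -1.3, -6.6]
width: 0.0099
grip_force: 30.0
```

Emit:
apply_moves(steps=[[0,0,0,0,1.5,0,-1],[0,0,0,0,1.5,0,-1],[0,0,0,0,1.5,0,-0.4],[0,0,0,0,1.5,0,-0.4],[0,0,0,0,1.5,0,-0.4],[0,0,0,0,1.5,0,-0.4],[0,0,0,0,1.5,-20,-0.4],[0,0,0,0,1.5,-50,-0.4],[0,0,0,0,1.5,-85,-0.4],[0,0,0,0,1.5,-125,-0.4],[0,0,0,70,1.5,-160,-1],[0,0,0,110,1.5,-160,-1],[0,0,0,150,1.5,-160,-1],[0,0,0,190,1.5,-160,-1],[0,0,0,230,1.5,-160,-1],[0,0,0,270,1.5,-160,-1],[0,0,0,310,1.5,-160,-1],[0,0,0,310,1.5,-160,-1],[0,0,0,310,1.5,-160,-1]])

```text
time: 18.78
ee_pos: [0.4256, 0.1202, 0.2891]
eef_rot: [0.702, 0.712, -0.0, 0.001]
ft_force: [0.3, -0.7, -0.6]
width: 0.0004
grip_force: 0.0
```

```bash
python3 - <<'E'
from h import *
t=snap('top','t5.png');d=snap('side'); print(r.read_state()['ee_pos'],r.read_state()['width'])
im=cv2.cvtColor(d['pixels'],cv2.COLOR_RGB2BGR); it=cv2.cvtColor(t['pixels'],cv2.COLOR_RGB2BGR)
b=cv2.resize(im[95:210,310:410],None,fx=5,fy=5,interpolation=cv2.INTER_CUBIC)
e=cv2.resize(it[200:270,350:460],None,fx=2.6,fy=2.6,interpolation=cv2.INTER_CUBIC)
g=cv2.resize(it,None,fx=.45,fy=.45)
o=np.zeros((600,800,3),np.uint8);o[:575,:500]=b;o[:182,510:796]=e;o[300:480,510:798]=g
cv2.imwrite('pics/v5.png',o)
# knob from side & top depth
P=cloud(t);Q=cloud(d)
for n,X,px in(('t',P,t['pixels']),('s',Q,d['pixels'])):
    m=(X[...,0]>.40)&(X[...,0]<.6)&(X[...,1]<-.36)&(X[...,1]>-.46)&(X[...,2]>.17)&(px.max(2)<70); print(n,m.sum(),np.nanmedian(X[m],0), np.nanmin(X[m],0),np.nanmax(X[m],0))
E
```

```text
[0.42607381 0.11466566 0.28899779] 0.0007206045752845265
t 68 [ 0.51063092 -0.39633618  0.21597715] [ 0.49939774 -0.41158492  0.20146949] [ 0.52173276 -0.38333552  0.2235191 ]
s 52 [ 0.50978904 -0.38330655  0.20842111] [ 0.49738793 -0.41330793  0.19301125] [ 0.5203018  -0.37836371  0.21862453]
```

View pics/v5.png

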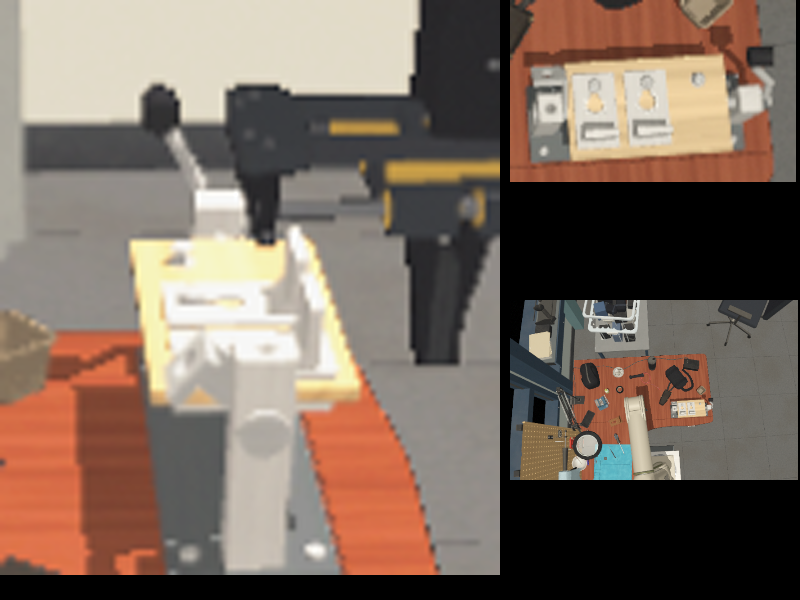

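```bash
python3 - <<'E'
from h import *
print(r.read_state()['joint_positions']); go(.510,-.398,.29,1.571)
E
```

```text
[ 1.18261601 -0.24396403 -1.31372016  1.75630747 -0.23618036  1.45188797
 -0.08819005]
[0.0, 0.001, 0.007, -513.2, 80.4, -0.3]
```

Emit:
apply_moves(steps=[[0,0,0,-34,5,0,-1],[0,0,0,-68,10,0,-1],[0,0,0,-102,16,0,-1],[0,0,0,-136,21,0,-1],[0,0,0,-170,26,0,-1],[0,0,0,-204,32,0,-1],[0,0,0,-238,37,0,-1],[0,0,0,-272,43,0,-1],[0,0,0,-306,48,0,0.1],[0,0,0,-340,53,0,0.1],[0,0,0,-374,59,0,0.1],[0,0,0,-408,64,0,0.1],[0,0,0,-442,70,0,0.1],[0,0,0,-476,75,0,0.1],[0,0,0,-513,80,0,0.1],[0,0,0,-513,80,0,0.1],[0,0,0,-513,80,0,0.1],[0,0,0,-513,80,0,0.1]])

```text
time: 20.38
ee_pos: [0.5081, -0.3988, 0.2879]
eef_rot: [0.706, 0.709, -0.0, -0.001]
ft_force: [-0.3, 0.5, 0.5]
width: 0.0469
grip_force: 0.0
```

```bash
python3 - <<'E'
from h import *
snap('top');s=r.read_state();print(s['ee_pos'],s['joint_positions'],s['width']); go(.510,-.398,.195,1.571)
E
```

```text
[ 0.50847927 -0.39804511  0.28857516] [ 1.23396914  0.51869948 -0.96952366  1.25338158  0.42090405  1.5764311
  0.33914826] 0.047640890208104594
[-0.001, -0.001, 0.005, -0.0, 1.6, 93.6]
```

Emit:
apply_moves(steps=[[0,0,0,0,1.5,25,0.1],[0,0,0,0,1.5,50,0.1],[0,0,0,0,1.5,75,0.1],[0,0,0,0,1.5,90,0.1],[0,0,0,0,1.5,93,0.1],[0,0,0,0,1.5,93,0.1],[0,0,0,0,1.5,93,-1],[0,0,0,0,1.5,93,-1],[0,0,0,0,1.5,93,-1],[0,0,0,0,1.5,93,-1]], force=10)

```text
time: 21.27
ee_pos: [0.5106, -0.3986, 0.197]
eef_rot: [0.705, 0.709, -0.0, 0.001]
ft_force: [-6.1, -0.0, 2.8]
width: 0.0287
grip_force: 4.6
```

Emit:
apply_moves(steps=[[0,0,0,0,-8,-3,-1],[0,0,0,0,-17,-6,-1],[0,0,0,0,-26,-8,-1],[0,0,0,0,-35,-9.4,-1],[0,0,0,0,-44,-10,-1],[0,0,0,0,-53,-9.4,-1],[0,0,0,0,-62,-8,-1],[0,0,0,0,-71,-6,-1],[0,0,0,0,-80,-3,-1],[0,0,0,0,-88,0,-1],[0,0,0,0,-91,1,-1],[0,0,0,0,-91,1,-1],[0,0,0,0,-91,1,-1]])

```text
time: 22.35
ee_pos: [0.4212, -0.3986, 0.1969]
eef_rot: [0.705, 0.709, 0.001, 0.002]
ft_force: [4.1, 1.2, 6.2]
width: 0.0275
grip_force: 10.0
```

Emit:
apply_moves(steps=[[0,0,0,0,-2,1,-1],[0,0,0,0,-3,1.5,-1],[0,0,0,0,-3,1.5,-1],[0,0,0,0,-3,1.5,-1]])

```text
time: 22.68
ee_pos: [0.4212, -0.3986, 0.1969]
eef_rot: [0.704, 0.71, 0.002, 0.005]
ft_force: [12.7, -0.6, 7.9]
width: 0.0278
grip_force: 10.0
```

Emit:
apply_moves(steps=[[0,0,0,0,3,-1,-1],[0,0,0,0,3,-1,0.1],[0,0,0,0,3,-1,0.1],[0,0,0,0,3,-1,0.1],[0,0,0,0,3,-30,0.1],[0,0,0,0,3,-65,0.1],[0,0,0,0,3,-100,0.1],[0,0,0,40,3,-120,0.1],[0,0,0,80,3,-120,0],[0,0,0,120,3,-120,0],[0,0,0,160,3,-120,0],[0,0,0,200,3,-120,0],[0,0,0,240,3,-120,0],[0,0,0,280,3,-120,0],[0,0,0,320,3,-120,0],[0,0,0,360,3,-120,0],[0,0,0,400,3,-120,0],[0,0,0,420,3,-120,0],[0,0,0,420,3,-120,0]])

```text
time: 24.27
ee_pos: [0.4173, 0.0259, 0.3133]
eef_rot: [0.703, 0.711, -0.001, 0.001]
ft_force: [-0.3, -0.2, 0.2]
width: 0.0433
grip_force: 0.0
```

```bash
python3 - <<'E'
from h import *
t=snap('top');d=snap('side'); s=r.read_state();print(s['ee_pos'],s['joint_positions'],s['width'])
im=cv2.cvtColor(d['pixels'],cv2.COLOR_RGB2BGR); it=cv2.cvtColor(t['pixels'],cv2.COLOR_RGB2BGR)
b=cv2.resize(im[100:215,310:400],None,fx=4.5,fy=4.5,interpolation=cv2.INTER_CUBIC)
e=cv2.resize(it[210:265,350:430],None,fx=4.8,fy=4.8,interpolation=cv2.INTER_CUBIC)
g=cv2.resize(im[225:285,360:420],None,fx=4.5,fy=4.5,interpolation=cv2.INTER_CUBIC)
o=np.zeros((600,800,3),np.uint8);o[:517,:405]=b[:517];o[:264,410:794]=e;o[300:570,410:680]=g
cv2.imwrite('pics/v6.png',o)
E
```

```text
[0.41704305 0.0211614  0.31335797] [ 1.40588486 -0.40398234 -1.18507738  1.76097453 -0.37089716  1.54184634
  0.26802936] 0.04344129487268314
```

View pics/v6.png

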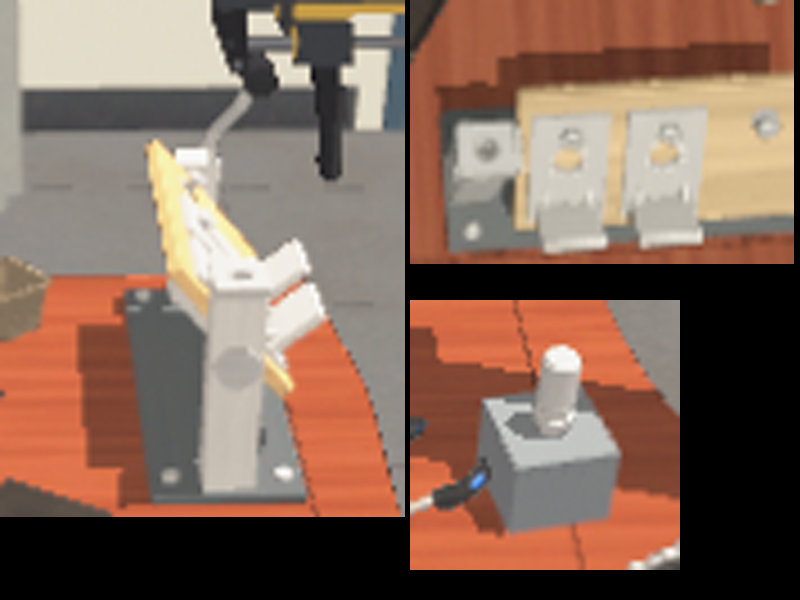

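```bash
python3 - <<'E'
from h import *
t=snap('top');d=snap('side')
def dark(c,uv,w):
    u,v=map(int,np.round(uv)); g=c['pixels'][v-w:v+w+1,u-w:u+w+1].mean(2); wt=np.clip(np.median(g)-10-g,0,None); yy,xx=np.mgrid[v-w:v+w+1,u-w:u+w+1]; return ((xx*wt).sum()/wt.sum(),(yy*wt).sum()/wt.sum())
qt=dark(t,(366,241.3),3); qs=dark(d,(363.8,160.7),3)
print('hole top',qt,onplane(t,[qt],.171).round(4),'side',qs,onplane(d,[qs],.171).round(4))
# pin from side: light blob above block
px=d['pixels'].astype(int); w=px[230:262,380:405]; print(w[:,14].min(1))
im0=cv2.imread('pics/top0.png').astype(int); print(im0[252:272,280:298].min(2))
s=cv2.imread('pics/side0.png').astype(int); print(s[232:256,384:402].min(2))
E
```

```text
hole top (np.float64(365.86144156752977), np.float64(241.06508047585726)) [[ 0.4648 -0.1328  0.171 ]] side (np.float64(363.70444583594235), np.float64(162.09016906700063)) [[ 0.4633 -0.1207  0.171 ]]
[ 73  72  74  70  73 218 241 241 240 244 226 158 159 162 163 164 167 167
 172 184 167 181 180 162 139 195 195 195 195 194 183 119]
[[ 67  62  56  55  54 110 103  83  69  59  48  52  62  66  76  63  46  59]
 [ 62  58  43  34  37  38  65  89  80  77  93 107 118 122 134 112  63  58]
 [ 53  39  38  44  60  65  88 112 113 126 148 156 156 157 156 138  83  58]
 [ 75  78  93 105 118 123 148 149 145 145 145 153 156 156 156 148  98  61]
 [126 134 151 157 158 156 149 117  95  95  96 132 153 156 156 157 112  67]
 [157 156 156 157 157 156 122  97  98  97  96  95 143 156 157 156 115  66]
 [153 157 157 157 156 156 138 142 146 118  97  95 143 157 156 157 132  74]
 [145 158 157 156 156 162 174 193 197 175 129 100 142 157 156 156 137  83]
 [143 157 157 156 156 178 194 199 200 208 171 111 144 158 158 157 149  97]
 [140 158 157 156 156 182 198 201 202 202 168 119 144 157 157 158 158 111]
 [132 155 158 157 1
[... 1832 characters left out ...]
178 186 180 130  73  66]
 [186 186 186 173 141 147 149 151 153 158 166 179 179 186 186 179 122  63]
 [186 185 186 163 142 147 149 151 156 160 177 234 186 185 186 183 152  74]
 [183 183 182 150 141 145 149 155 161 160 173 219 184 186 186 186 178 126]
 [111 110 111 141 147 147 148 151 151 151 178 233 168 186 185 186 185 172]
 [110 110 111 138 147 149 157 162 167 175 237 216 183 186 186 186 186 178]
 [110 110 110 125 144 147 158 205 229 217 169 178 186 186 186 186 185 186]
 [110 110 110 109 124 146 150 154 156 161 194 182 185 186 186 186 186 186]
 [109 110 110 110 111 141 148 148 147 130 132 186 186 186 185 186 186 185]
 [120 121 122 122 123 124 132 140 144 180 185 186 185 186 186 186 186 186]]
```

```bash
python3 - <<'E'
from h import *
t=snap('top');d=snap('side')
print('pin top',onplane(t,[(288,261.3)],.1).round(4),'side',onplane(d,[(392.6,237.6)],.1).round(4))
# block centre from top: grey pixels
c=cv2.imread('pics/top0.png').astype(int)[240:285,270:310]; m=((c.min(2)>90)&(c.max(2)-c.min(2)<25)).astype(np.uint8)
n,l,st,ce=cv2.connectedComponentsWithStats(m); k=1+st[1:,4].argmax(); f=cv2.findContours((l==k).astype(np.uint8),0,1)[0]; f=max(f,key=cv2.contourArea)
rc=cv2.minAreaRect(f); print(rc, onplane(t,[np.array(rc[0])+[270,240]],.05).round(4))
X=onplane(d,[(363.8,160.7),(363.7,162.1)],.171);print(X)
Y=proj(d,[[.4648,-.1328,.172],[.4625,-.1328,.172],[.4648,-.1303,.172]]);print(Y)
go(.416,.1285,.20,1.571)
E
```

```text
pin top [[0.4184 0.135  0.1   ]] side [[0.4182 0.1401 0.1   ]]
((18.976469039916992, 22.394119262695312), (17.896764755249023, 16.920578002929688), 77.47119140625) [[0.4195 0.1351 0.05  ]]
[[ 0.46202196 -0.12933005  0.171     ]
 [ 0.46334238 -0.12060657  0.171     ]]
[[362.74165881 159.85758991]
 [363.51966992 159.8497311 ]
 [362.83946731 160.25316127]]
[-0.0, -0.001, 0.003, 108.6, -0.7, 113.6]
```

Emit:
apply_moves(steps=[[0,0,0,36,0,0,0],[0,0,0,76,0,0,0],[0,0,0,114,0.5,30,0],[0,0,0,114,0.5,70,0],[0,0,0,114,0.5,110,0],[0,0,0,114,0.5,150,0],[0,0,0,114,0.5,180,0],[0,0,0,114,0.5,180,0],[0,0,0,114,0.5,180,0],[0,0,0,114,0.5,180,0]])

```text
time: 25.4
ee_pos: [0.4026, 0.1305, 0.1452]
eef_rot: [0.705, 0.709, 0.008, 0.004]
ft_force: [0.4, 0.9, 0.5]
width: 0.0438
grip_force: 0.0
```

```bash
python3 - <<'E'
from h import *
d=snap('side');s=r.read_state();print(s['ee_pos'],s['joint_positions']);go(.417,.135,.068,1.571)
im=cv2.cvtColor(d['pixels'],cv2.COLOR_RGB2BGR)
cv2.imwrite('pics/p7.png',cv2.resize(im[200:290,350:440],None,fx=5,fy=5,interpolation=cv2.INTER_CUBIC))
E
```

```text
[0.40291885 0.13065388 0.14535242] [ 1.38055634 -0.49831826 -1.46757316  2.02267817 -0.53778049  1.20857836
  0.13201646]
[0.017, -0.005, 0.006, 3.9, 12.8, 77.6]
```

View pics/p7.png

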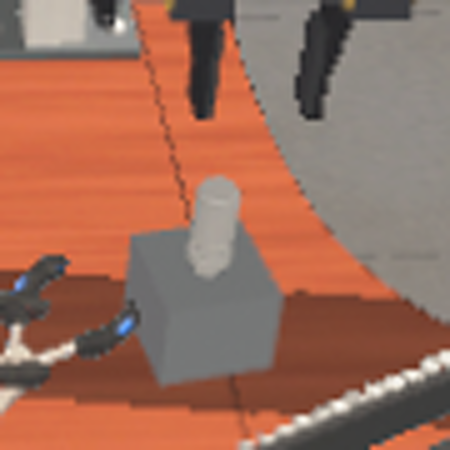

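The pin stands in the block at crop (215,225), but the arm is at its joint limits (q2, q3) and couldn't reach it. I'll go outward and approach again with a better arm posture.

Emit:
apply_moves(steps=[[0,0,0,0,0,-40,0],[0,0,0,0,0,-70,0],[0,0,0,10,40,-70,0],[0,0,0,20,80,-70,0],[0,0,0,30,120,-70,0],[0,0,0,40,160,-70,0],[0,0,0,50,200,-70,0],[0,0,0,60,230,-70,0],[0,0,0,60,230,-40,0],[0,0,0,60,230,0,0],[0,0,0,60,230,20,0],[0,0,0,60,230,20,0],[0,0,0,60,230,20,0]])

```text
time: 26.53
ee_pos: [0.4521, 0.1374, 0.2227]
eef_rot: [0.705, 0.709, 0.022, 0.011]
ft_force: [0.2, -0.7, 0.7]
width: 0.0435
grip_force: 0.0
```

```bash
python3 - <<'E'
from h import *
s=r.read_state();print(s['ee_pos'],s['joint_positions']);go(.50,.16,.125,1.571);go(.417,.135,.125,1.571)
E
```

```text
[0.45213749 0.13740004 0.22268894] [ 1.47575913 -0.4991008  -1.46854116  1.83469174 -0.52631348  1.34344619
  0.13092253]
[0.047, -0.015, 0.005, 20.9, 43.4, 100.1]
[0.047, -0.015, 0.005, -3.6, -39.7, 95.9]
```

Emit:
apply_moves(steps=[[0,0,0,-30,0,-60,0],[0,0,0,-70,20,-100,0],[0,0,0,-110,40,-100,0],[0,0,0,-150,60,-100,0],[0,0,0,-190,80,-100,0],[0,0,0,-230,100,-100,0],[0,0,0,-270,120,-100,0],[0,0,0,-310,140,-100,0],[0,0,0,-350,160,-100,0],[0,0,0,-350,160,-100,0],[0,0,0,-350,160,-100,0],[0,0,0,-350,160,-100,0]])

```text
time: 27.53
ee_pos: [0.4911, -0.1555, 0.3436]
eef_rot: [0.706, 0.707, 0.031, 0.028]
ft_force: [-0.5, -0.0, 0.4]
width: 0.0436
grip_force: 0.0
```

```bash
python3 - <<'E'
from h import *
s=r.read_state();print(s['ee_pos'],s['joint_positions']);go(.70,-.2,.30,1.571)
E
```

```text
[ 0.49114839 -0.15551821  0.34357266] [ 2.2168154  -0.49874193 -1.46748495  1.55511988 -0.5547529   1.57385737
  0.72986853]
[0.083, -0.003, 0.002, -45.1, 204.4, 60.7]
```

Emit:
apply_moves(steps=[[0,0,0,-20,30,0,0],[0,0,0,-40,60,0,0],[0,0,0,-60,90,0,0],[0,0,0,-80,120,0,0],[0,0,0,-100,150,0,0],[0,0,0,-120,180,0,0],[0,0,0,-120,210,0,0],[0,0,0,-120,210,0,0],[0,0,0,-120,210,0,0],[0,0,0,-120,210,0,0]])

```text
time: 28.37
ee_pos: [0.4976, -0.1892, 0.3774]
eef_rot: [0.704, 0.707, 0.038, 0.046]
ft_force: [0.5, -0.4, -0.1]
width: 0.0435
grip_force: 0.0
```

```bash
python3 - <<'E'
from h import *
s=r.read_state();print(s['ee_pos'],s['joint_positions']);go(.70,-.25,.30,1.571)
E
```

```text
[ 0.49761979 -0.18915067  0.3774188 ] [ 2.31269262 -0.49908402 -1.46830916  1.47849225 -0.576829    1.60853272
  0.78547325]
[0.119, 0.012, 0.004, -60.6, 191.5, 101.6]
```

```bash
cat > kin.py <<'E'
import numpy as np, itertools
from scipy.spatial.transform import Rotation as R
from scipy.optimize import least_squares
S=[([1.297,.332,-.065,1.46,.022,1.35,-.088],[.155,-.6051,.2219]),
([1.21836861,0.1878028,-0.86782512,1.64506611,0.1445553,1.37725108,0.33407517],[.45465815,-.26398152,.24898141]),
([0.25748947,0.69589426,-0.9163132,1.42397393,0.55849125,1.28996161,-0.69252463],[.64556981,.19092624,.10451363]),
([1.23396914,0.51869948,-0.96952366,1.25338158,0.42090405,1.5764311,0.33914826],[.50847927,-.39804511,.28857516]),
([1.40588486,-0.40398234,-1.18507738,1.76097453,-0.37089716,1.54184634,0.26802936],[.41704305,.0211614,.31335797]),
([1.38055634,-0.49831826,-1.46757316,2.02267817,-0.53778049,1.20857836,0.13201646],[.40291885,.13065388,.14535242]),
([2.2168154,-0.49874193,-1.46748495,1.55511988,-0.5547529,1.57385737,0.72986853],[.49114839,-.15551821,.34357266])]
def fk(q,p,sg):
    Rz=lambda a:R.from_euler('z',a); Ry=lambda a:R.from_euler('y',a)
    T=Rz(sg[0]*q[0]+p[8]); x=T.apply([p[0],0,p[1]])
    T=T*Ry(q[1])*Rz(sg[1]*q[2]); x=x+T.apply([p[2],0,p[3]])
    T=T*Ry(q[3])*Rz(sg[2]*q[4]); x=x+T.apply([p[4],0,p[5]])
    T=T*Ry(q[5]); x=x+T.apply([p[6],0,p[7]]); T=T*Rz(sg[3]*q[6]+p[9]); return x,T
def load():
    d=np.load('kin.npz'); return d['p'],d['s']
if __name__=='__main__':
    from bench import r
    s=r.read_state(); S.append((list(s['joint_positions']),list(s['ee_pos']))); best=None
    for sg in itertools.product([-1],[1,-1],[1,-1],[1]):
        f=lambda p:np.concatenate([fk(q,p,sg)[0]-x for q,x in S])
        o=least_squares(f,[0,.2,0,.4,0,.4,.05,.2,0,0]); rms=np.sqrt((o.fun**2).mean()); print(sg,rms,o.x.round(3))
        if best is None or rms<best[0]: best=(rms,o.x,sg)
    p=best[1]; sg=list(best[2]); print((best[0]))
    for s7 in(1,-1):
        sg[3]=s7; e=[(fk(q,p,sg)[1].inv()*Q).as_rotvec() for q,Q in ((S[-1][0],R.from_quat(s['eef_rot'])),(S[0][0],R.from_quat([.99215,.12507,-.0001,-.0006])))]; print(s7,np.round(e,3))
    np.savez('kin.npz',p=p,s=sg)
E
python3 kin.py
```

```text
(-1, 1, 1, 1) 0.09589140497091136 [ 0.465  0.246 -0.026  0.842 -0.45   0.567  1.003  1.103  0.097  0.   ]
(-1, 1, -1, 1) 0.09474126441757996 [ 0.462 -0.614 -0.092  1.095 -0.291  0.493  0.829  0.395  0.221  0.   ]
(-1, -1, 1, 1) 0.007495929798283961 [-0.009 -0.129  0.026  0.509  0.014  0.526  0.075  0.003 -0.071  0.   ]
(-1, -1, -1, 1) 0.00688283954406241 [ 0.019  0.313  0.035  0.46  -0.02   0.493  0.069  0.429 -0.037  0.   ]
0.00688283954406241
1 [[-0.000e+00  4.000e-03 -3.700e-02]
 [ 1.000e-03  1.000e-03  1.711e+00]]
-1 [[-4.000e-03  3.000e-03  1.534e+00]
 [ 1.000e-03  1.000e-03  1.535e+00]]
```

```bash
cat > kin2.py <<'E'
from kin import *
def fk2(q,p):
    Rz=lambda a:R.from_euler('z',a); Ry=lambda a:R.from_euler('y',a)
    T=Rz(-q[0]); x=T.apply([p[0],p[1],p[2]])
    T=T*Ry(q[1])*Rz(-q[2]); x=x+T.apply([p[3],p[4],p[5]])
    T=T*Ry(q[3])*Rz(-q[4]); x=x+T.apply([p[6],p[7],p[8]])
    T=T*Ry(q[5]); x=x+T.apply([p[9],0,p[10]]); return x,T*Rz(-q[6]+np.pi/2)
def jac(q,p,e=1e-5):
    x,T=fk2(q,p); J=[]
    for i in range(7):
        d=np.array(q,float); d[i]+=e; y,U=fk2(d,p); J.append(np.r_[(y-x)/e,(U*T.inv()).as_rotvec()/e])
    return np.array(J).T
LO=np.array([-2.6,-.5,-1.47,.16,-1.27,.06,-2.6]);HI=np.array([2.6,2.12,1.34,2.42,4.41,2.06,2.6])
if __name__=='__main__':
    from bench import r
    s=r.read_state(); S.append((list(s['joint_positions']),list(s['ee_pos'])))
    o=least_squares(lambda p:np.concatenate([fk2(q,p)[0]-x for q,x in S]),[0,0,.3,.03,0,.46,-.02,0,.49,.07,.43]); print(np.sqrt((o.fun**2).mean()),o.x.round(4))
    np.save('p.npy',o.x); q=np.array(s['joint_positions'])
    print((fk2(q,o.x)[1].inv()*R.from_quat(s['eef_rot'])).magnitude())
    J=jac(q,o.x); W=np.diag([1,1,1,.3,.3,.3]); print(np.linalg.svd(W@J)[1].round(3)); print('null',np.linalg.svd(J)[2][-1].round(2))
    for n,v in (('x',0),('y',1),('z',2),('rx',3),('ry',4),('rz',5)): e=np.zeros(6);e[v]=1; print(n,(np.linalg.pinv(J)@e).round(2))
E
python3 kin2.py
```

```text
0.0001521992473504717 [-3.000e-04 -2.180e-02  2.579e-01  9.000e-04 -2.320e-02  4.485e-01
 -2.000e-04 -1.000e-03  4.904e-01  1.200e-03  3.516e-01]
7.076736330056697e-16
[0.923 0.746 0.45  0.347 0.257 0.094]
null [ 0.17 -0.52  0.39  0.   -0.56  0.24  0.42]
x [ 3.42 -0.77 -3.29 -2.1  -0.93  0.26 -0.61]
y [-3.34 -0.44  1.9   0.86 -0.22  0.08 -1.31]
z [ 0.59  0.41  0.09 -2.13  0.31  1.86 -0.45]
rx [ 1.09  0.41 -0.86 -0.31 -0.35  0.56  0.1 ]
ry [ 1.25 -0.36 -1.07 -0.82  0.28  0.92 -0.11]
rz [ 0.04  0.28 -0.26 -0.03  0.19 -0.05  0.84]
```

```bash
cat > sim.py <<'E'
from kin2 import *
p=np.load('p.npy')
def tgt(x,y,z,yaw): return np.array([x,y,z]),R.from_euler('z',yaw)*R.from_euler('x',np.pi)
def track(q,X,T,lam=0.02,n=None):
    """follow a straight line to pose with damped pinv; returns q, min limit margin, pos error"""
    q=np.array(q,float); x0,T0=fk2(q,p); rv=(T*T0.inv()).as_rotvec(); L=max(np.linalg.norm(X-x0)/.02,np.linalg.norm(rv)/.06); n=int(np.ceil(L))+1; mg=9
    for i in range(1,n+1):
        xd=x0+(X-x0)*i/n; Td=R.from_rotvec(rv*i/n)*T0
        x,U=fk2(q,p); J=jac(q,p); e=np.r_[xd-x,(Td*U.inv()).as_rotvec()]
        q=np.clip(q+J.T@np.linalg.solve(J@J.T+lam**2*np.eye(6),e),LO,HI); mg=min(mg,(q-LO).min(),(HI-q).min())
    return q,mg,np.linalg.norm(fk2(q,p)[0]-X)
E
python3 - <<'E'
from sim import *
q=S[0][0]
for w in [(.155,-.605,.34,.25),(.4945,.227,.34,1.621),(.4945,.227,.12,1.621)]:
    q,m,e=track(q,*tgt(*w)); print(q.round(3),round(m,3),round(e,4))
print('real .366 .445 -1.063 1.773 .416 1.183 -.771')
E
```

```text
[ 1.29   0.303 -0.058  1.257  0.017  1.583 -0.086] 0.477 0.0003
[ 0.391  0.265 -1.094  1.435  0.234  1.582 -0.636] 0.22 0.0007
[ 0.331  0.418 -1.019  1.763  0.384  1.177 -0.749] 0.377 0.0004
real .366 .445 -1.063 1.773 .416 1.183 -.771
```

```bash
cat > search.py <<'E'
from sim import *
from bench import r
import time
q0=np.array(r.read_state()['joint_positions']); g=np.random.default_rng(1); best=None; t0=time.time()
def tail(q,yaw):
    mm=9
    for w in [(.417,.135,.22,yaw),(.417,.135,.068,yaw),(.417,.135,.25,yaw),(.463,-.1335,.29,yaw),(.463,-.1335,.185,yaw)]:
        q,m,e=track(q,*tgt(*w)); mm=min(mm,m-10*max(0,e-.002))
        if mm<.02: return mm,q
    return mm,q
while time.time()-t0<240:
    k=g.integers(1,4); W=[]; q=q0; mm=9
    for i in range(k):
        rad=g.uniform(.42,.75); az=g.uniform(-1.3,.35); W.append((round(rad*np.cos(az),2),round(rad*np.sin(az),2),round(g.uniform(.3,.42),2),round(g.uniform(.3,2.6),2)))
        q,m,e=track(q,*tgt(*W[-1])); 
        if i>0 or k==1: mm=min(mm,m)
        mm-=10*max(0,e-.003)
        if mm<0: break
    if mm<.03: continue
    yaw=round(g.uniform(.6,2.6),2); m,qe=tail(q,yaw); mm=min(mm,m)
    if best is None or mm>best[0]: best=(mm,W,yaw,q.round(2)); print(best,flush=True)
E
python3 search.py
```

```text
(np.float64(-1.0586266469107755), [(np.float64(0.14), np.float64(-0.49), 0.38, 1.96), (np.float64(0.47), np.float64(-0.52), 0.33, 1.77), (np.float64(0.66), np.float64(0.2), 0.32, 1.41)], 2.39, array([ 0.22,  0.65, -1.07,  1.05,  0.57,  1.71, -0.82]))
(np.float64(0.0022226818488662037), [(np.float64(0.2), np.float64(-0.59), 0.4, 2.11), (np.float64(0.71), np.float64(-0.14), 0.38, 0.68)], 0.65, array([ 0.55,  0.71, -1.  ,  0.77,  0.61,  1.88, -1.  ]))
(np.float64(0.06953428792722183), [(np.float64(0.25), np.float64(-0.47), 0.34, 2.45), (np.float64(0.44), np.float64(-0.42), 0.4, 1.27), (np.float64(0.61), np.float64(0.22), 0.38, 1.98)], 1.17, array([ 0.25,  0.6 , -1.19,  1.05,  0.57,  1.81, -0.32]))
(np.float64(0.14920015726672475), [(np.float64(0.2), np.float64(-0.64), 0.37, 1.79), (np.float64(0.68), np.float64(-0.1), 0.36, 2.47)], 0.64, array([ 0.67,  0.69, -1.2 ,  0.96,  0.66,  1.82,  0.66]))
```

```bash
python3 - <<'E'
from h import *
go(.20,-.64,.37,1.79)
E
```

```text
[0.117, 0.025, -0.215, -449.7, -298.6, -22.7]
```

Emit:
apply_moves(steps=[[0.01,0,-0.02,-32,-21,-2,0],[0.02,0,-0.03,-64,-43,-3,0],[0.03,0.01,-0.05,-96,-64,-5,0],[0.04,0.01,-0.06,-128,-85,-6,0],[0.04,0.01,-0.08,-160,-107,-8,0],[0.05,0.01,-0.09,-193,-128,-10,0],[0.06,0.01,-0.11,-225,-149,-11,0],[0.07,0.01,-0.12,-257,-170,-13,0],[0.08,0.02,-0.14,-289,-192,-15,0],[0.08,0.02,-0.15,-321,-213,-16,0],[0.09,0.02,-0.17,-353,-235,-18,0],[0.1,0.02,-0.18,-385,-256,-19,0],[0.11,0.02,-0.2,-418,-277,-21,0],[0.117,0.025,-0.215,-450,-299,-23,0],[0.117,0.025,-0.215,-450,-299,-23,0],[0.117,0.025,-0.215,-450,-299,-23,0],[0.117,0.025,-0.215,-450,-299,-23,0]])

```text
time: 29.78
ee_pos: [0.2131, -0.5658, 0.3759]
eef_rot: [0.625, 0.78, 0.001, -0.001]
ft_force: [-1.2, 0.5, 2.0]
width: 0.0431
grip_force: 0.0
```

```bash
python3 - <<'E'
from h import *
s=r.read_state();print(s['ee_pos'],s['joint_positions']);go(.20,-.64,.37,1.79);go(.68,-.10,.36,2.47)
from sim import *
q=s['joint_positions']
for w in [(.68,-.1,.36,2.47),(.417,.135,.22,.64),(.417,.135,.068,.64),(.417,.135,.25,.64),(.463,-.1335,.29,.64),(.463,-.1335,.185,.64)]:
    q,m,e=track(q,*tgt(*w)); print(q.round(2),round(m,3),round(e,4))
E
```

```text
[ 0.21311022 -0.56580044  0.37591881] [ 1.93192643  0.50320767 -1.23594225  1.19033513  0.48012643  1.75285302
  1.05141284]
[-0.001, -0.003, 0.0, -69.6, -29.0, 5.7]
[0.001, -0.003, -0.68, 352.8, 557.2, 16.7]
[ 0.67  0.7  -1.21  0.96  0.67  1.83  0.65] 0.102 0.0007
[ 0.93 -0.09 -1.26  1.88 -0.08  1.29 -1.23] 0.213 0.0003
[ 0.72  0.28 -1.22  2.06  0.31  1.   -1.59] 0.152 0.0007
[ 0.98 -0.15 -1.26  1.83 -0.14  1.36 -1.17] 0.122 0.0004
[ 1.14  0.04 -0.97  1.68  0.04  1.44 -0.76] 0.248 0.0004
[ 1.11  0.13 -0.97  1.84  0.11  1.23 -0.83] 0.498 0.0003
```

Emit:
apply_moves(steps=[[0,0,-0.04,20,31,1,0],[0,0,-0.08,41,65,2,0],[0,0,-0.12,62,98,3,0],[0,0,-0.16,83,131,4,0],[0,0,-0.2,104,164,5,0],[0,0,-0.24,125,197,6,0],[0,0,-0.28,145,229,7,0],[0,0,-0.32,166,262,8,0],[0,0,-0.36,187,295,9,0],[0,0,-0.4,208,328,10,0],[0,0,-0.44,228,360,11,0],[0,0,-0.48,249,393,12,0],[0,0,-0.52,270,426,13,0],[0,0,-0.56,290,459,14,0],[0,0,-0.6,311,491,15,0],[0,0,-0.64,332,524,16,0],[0,0,-0.68,353,557,17,0],[0,0,-0.68,353,557,17,0],[0,0,-0.68,353,557,17,0]])

```text
time: 31.37
ee_pos: [0.6807, -0.0939, 0.3595]
eef_rot: [0.326, 0.945, 0.001, -0.001]
ft_force: [-0.4, -0.3, 0.9]
width: 0.0434
grip_force: 0.0
```

```bash
python3 - <<'E'
from h import *
s=r.read_state();print(s['ee_pos'],s['joint_positions']);go(.417,.135,.22,.64)
from sim import *
for yw in (.64,.9,1.2):
  q=s['joint_positions']
  for w in [(.417,.135,.22,yw),(.417,.135,.068,yw),(.417,.135,.25,yw),(.463,-.1335,.29,yw),(.463,-.1335,.185,yw)]:
    q,m,e=track(q,*tgt(*w)); print(q.round(2),round(m,3),round(e,4))
E
```

```text
[ 0.68073195 -0.09388817  0.35952279] [ 0.66352148  0.69879324 -1.20935675  0.95991826  0.66853915  1.82781409
  0.65447264]
[-0.002, -0.002, 1.836, 348.4, 17.3, 140.5]
[ 0.92 -0.08 -1.25  1.88 -0.08  1.29 -1.23] 0.221 0.0003
[ 0.71  0.28 -1.21  2.06  0.31  1.   -1.59] 0.162 0.0007
[ 0.97 -0.14 -1.25  1.83 -0.14  1.36 -1.18] 0.133 0.0004
[ 1.13  0.04 -0.96  1.68  0.04  1.44 -0.76] 0.255 0.0004
[ 1.1   0.13 -0.96  1.84  0.11  1.23 -0.83] 0.506 0.0003
[ 0.98 -0.09 -1.29  1.88 -0.09  1.29 -0.96] 0.175 0.0005
[ 0.73  0.29 -1.24  2.06  0.33  1.01 -1.34] 0.105 0.0007
[ 1.03 -0.16 -1.29  1.83 -0.16  1.36 -0.89] 0.064 0.0004
[ 1.18  0.05 -1.    1.68  0.04  1.44 -0.5 ] 0.218 0.0005
[ 1.14  0.14 -1.01  1.84  0.12  1.23 -0.57] 0.46 0.0003
[ 1.05 -0.11 -1.35  1.88 -0.11  1.29 -0.64] 0.104 0.001
[ 0.76  0.31 -1.28  2.06  0.35  1.02 -1.06] 0.002 0.0007
[ 1.09 -0.19 -1.32  1.83 -0.19  1.36 -0.56] 0.0 0.0004
[ 1.22  0.05 -1.05  1.67  0.05  1.44 -0.21] 0.185 0.0005
[ 1.18  0.15 -1.05  1.84  0.14  1.23 -0.28] 0.414 0.0003
```

Emit:
apply_moves(steps=[[0,0,0.115,22,1,9,0],[0,0,0.23,44,2,18,0],[0,0,0.345,65,3,26,0],[0,0,0.46,87,4,35,0],[0,0,0.575,109,5,44,0],[0,0,0.69,131,6,53,0],[0,0,0.805,152,8,62,0],[0,0,0.92,174,9,70,0],[0,0,1.03,196,10,79,0],[0,0,1.145,218,11,88,0],[0,0,1.26,240,12,97,0],[0,0,1.375,261,13,105,0],[0,0,1.49,283,14,114,0],[0,0,1.605,305,15,123,0],[0,0,1.72,327,16,132,0],[0,0,1.836,348,17,140,0],[0,0,1.836,348,17,140,0],[0,0,1.836,348,17,140,0],[0,0,1.836,348,17,140,0]])

```text
time: 32.95
ee_pos: [0.4186, 0.1302, 0.2215]
eef_rot: [0.95, 0.311, 0.0, 0.0]
ft_force: [-0.5, 0.4, -0.8]
width: 0.0438
grip_force: 0.0
```

```bash
python3 - <<'E'
from h import *
t=snap('top');s=r.read_state();print(s['ee_pos'],s['joint_positions']);go(.417,.135,.135,.64);go(.417,.135,.068,.64)
E
```

```text
[0.41876539 0.13037039 0.22149809] [ 0.9407456  -0.08764659 -1.25381876  1.87541715 -0.0865999   1.29381623
 -1.2260602 ]
[0.0, -0.001, -0.007, 1.3, -4.8, 86.5]
[0.0, -0.001, -0.007, 1.2, -4.8, 153.5]
```

Emit:
apply_moves(steps=[[0,0,0,1,-4,30,0],[0,0,0,1,-4.5,60,0],[0,0,0,1,-4.5,90,0],[0,0,0,1,-4.5,110,0],[0,0,0,1,-4.5,120,0],[0,0,0,1,-4.5,130,0],[0,0,0,1,-4.5,140,0],[0,0,0,1,-4.5,148,0],[0,0,0,1,-4.5,151,0],[0,0,0,1,-4.5,151,0],[0,0,0,1,-4.5,151,0]])

```text
time: 33.92
ee_pos: [0.4164, 0.1359, 0.0704]
eef_rot: [0.95, 0.312, 0.0, -0.0]
ft_force: [-0.2, 1.2, 0.1]
width: 0.0436
grip_force: 0.0
```

```bash
python3 - <<'E'
from h import *
d=snap('side');s=r.read_state();print(s['ee_pos'],s['joint_positions'],s['ft_force'])
im=cv2.cvtColor(d['pixels'],cv2.COLOR_RGB2BGR)
cv2.imwrite('pics/p8.png',cv2.resize(im[200:280,350:440],None,fx=6,fy=6,interpolation=cv2.INTER_CUBIC))
E
```

```text
[0.41650551 0.13592192 0.07057388] [ 0.72686388  0.27886583 -1.22987473  2.05932764  0.31140026  1.00849766
 -1.59712534] [-0.87426303  0.48103329 -0.33074137]
```

View pics/p8.png

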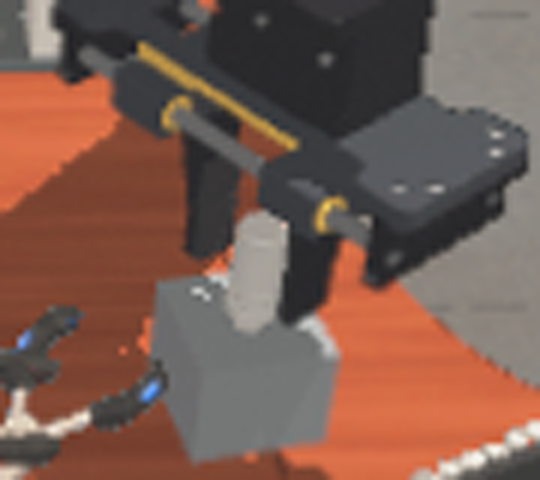

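Emit:
apply_moves(steps=[[0,0,0,0,0,0,-0.3],[0,0,0,0,0,0,-1],[0,0,0,0,0,0,-1],[0,0,0,0,0,0,-1],[0,0,0,0,0,0,-1],[0,0,0,0,0,0,-1],[0,0,0,0,0,0,-1]], force=40)

```text
time: 34.55
ee_pos: [0.4162, 0.1358, 0.0702]
eef_rot: [0.95, 0.312, 0.0, 0.0]
ft_force: [0.1, -0.3, 1.4]
width: 0.0209
grip_force: 40.0
```

```bash
python3 - <<'E'
from h import *
go(.4162,.1358,.27,.64);go(.463,-.1335,.275,.64)
E
```

```text
[0.0, -0.0, -0.006, 0.0, -0.0, -199.8]
[0.0, -0.0, -0.006, -121.7, 244.7, -204.8]
```

Emit:
apply_moves(steps=[[0,0,0,0,0,-20,-1],[0,0,0,0,0,-50,-1],[0,0,0,0,0,-85,-1],[0,0,0,0,0,-120,-1],[0,0,0,0,0,-155,-1],[0,0,0,0,0,-190,-1],[0,0,0,-10,20,-203,-1],[0,0,0,-26,52,-205,-1],[0,0,0,-42,84,-205,-1],[0,0,0,-58,116,-205,-1],[0,0,0,-74,148,-205,-1],[0,0,0,-90,180,-205,-1],[0,0,0,-106,213,-205,-1],[0,0,0,-122,245,-205,-1],[0,0,0,-122,245,-205,-1],[0,0,0,-122,245,-205,-1],[0,0,0,-122,245,-205,-1]])

```text
time: 35.97
ee_pos: [0.4628, -0.1329, 0.2748]
eef_rot: [0.95, 0.312, 0.0, -0.001]
ft_force: [-0.2, 0.3, -0.7]
width: 0.0213
grip_force: 40.0
```

```bash
python3 - <<'E'
from h import *
snap('top');s=r.read_state();print(s['ee_pos'],s['joint_positions'],s['width'],s['grip_force']);go(.463,-.1335,.245,.64)
E
```

```text
[ 0.4628827  -0.13247244  0.27502706] [ 1.16496955  0.05425409 -0.99591225  1.7016364   0.04566721  1.41082202
 -0.77279216] 0.020669215737324057 39.9999143066816
[-0.0, -0.0, -0.004, -0.5, 0.9, 30.0]
```

Emit:
apply_moves(steps=[[0,0,0,-0.5,1,10,-1],[0,0,0,-0.5,1,20,-1],[0,0,0,-0.5,1,30,-1],[0,0,0,-0.5,1,30,-1],[0,0,0,-0.5,1,30,-1],[0,0,0,-0.5,1,30,-1]])

```text
time: 36.52
ee_pos: [0.4631, -0.1348, 0.2451]
eef_rot: [0.95, 0.312, 0.0, -0.0]
ft_force: [1.1, -1.1, -1.5]
width: 0.021
grip_force: 40.0
```

```bash
python3 - <<'E'
from h import *
d=snap('side');t=snap('top');s=r.read_state();print(s['ee_pos'])
im=cv2.cvtColor(d['pixels'],cv2.COLOR_RGB2BGR);it=cv2.cvtColor(t['pixels'],cv2.COLOR_RGB2BGR)
o=np.zeros((600,800,3),np.uint8)
o[:600,:480]=cv2.resize(im[120:180,340:388],None,fx=10,fy=10,interpolation=cv2.INTER_CUBIC)
o[:300,490:790]=cv2.resize(it[215:265,345:395],None,fx=6,fy=6,interpolation=cv2.INTER_CUBIC)
e=s['ee_pos']; print(proj(d,[e-[0,0,.065],e+[0,0,.03],[.4632,-.1335,.172]]))
cv2.imwrite('pics/p9.png',o)
E
```

```text
[ 0.4632934  -0.1349398   0.24544922]
[[363.33022292 156.95491858]
 [365.23201235 126.73092576]
 [363.25529653 159.74163682]]
```

View pics/p9.png

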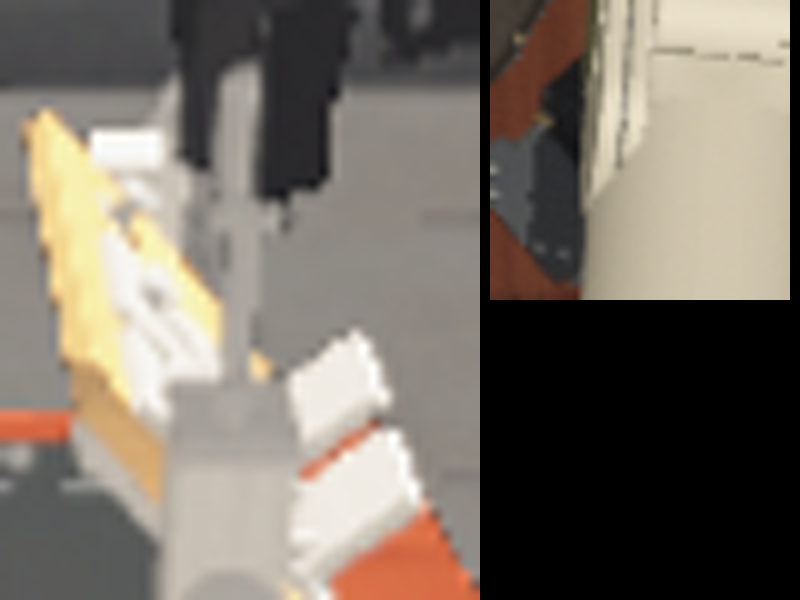

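```bash
python3 - <<'E'
from h import *
s=r.read_state();print(s['ee_pos']);go(.4632,-.1338,.232,.64)
E
```

```text
[ 0.4632934  -0.1349398   0.24544922]
[0.0, -0.0, -0.006, 0.6, -1.0, 13.4]
```

Emit:
apply_moves(steps=[[0,0,0,0.5,-1,2,-1],[0,0,0,0.5,-1,4,-1],[0,0,0,0.5,-1,6,-1],[0,0,0,0.5,-1,8,-1],[0,0,0,0.5,-1,10,-1],[0,0,0,0.5,-1,12,-1],[0,0,0,0.5,-1,14,-1],[0,0,0,0.5,-1,14,-1]])

```text
time: 37.28
ee_pos: [0.4627, -0.1338, 0.2306]
eef_rot: [0.95, 0.312, -0.0, -0.0]
ft_force: [0.2, 0.2, -0.6]
width: 0.0207
grip_force: 40.0
```

Emit:
apply_moves(steps=[[0,0,0,0,0,2,-1],[0,0,0,0,0,4,-1],[0,0,0,0,0,6,-1],[0,0,0,0,0,8,-1],[0,0,0,0,0,10,-1],[0,0,0,0,0,12,-1],[0,0,0,0,0,12,-1],[0,0,0,0,0,12,-1]])

```text
time: 37.95
ee_pos: [0.4628, -0.1338, 0.219]
eef_rot: [0.95, 0.312, -0.0, -0.0]
ft_force: [0.7, -0.2, -0.9]
width: 0.0209
grip_force: 40.0
```

Emit:
apply_moves(steps=[[0,0,0,0,0,3,-1],[0,0,0,0,0,6,-1],[0,0,0,0,0,9,-1],[0,0,0,0,0,12,-1],[0,0,0,0,0,15,-1],[0,0,0,0,0,18,-1],[0,0,0,0,0,21,-1],[0,0,0,0,0,24,-1],[0,0,0,0,0,26,-1],[0,0,0,0,0,28,-1],[0,0,0,0,0,30,-1],[0,0,0,0,0,31,-1],[0,0,0,0,0,31,-1],[0,0,0,0,0,31,-1]])

```text
time: 39.12
ee_pos: [0.463, -0.1335, 0.1879]
eef_rot: [0.95, 0.312, 0.0, -0.0]
ft_force: [1.3, 4.5, 0.1]
width: 0.0208
grip_force: 40.0
```

Almost home. I'll press it the last bit, open gently and lift.

Emit:
apply_moves(steps=[[0,0,0,0,0,1,-1],[0,0,0,0,0,2,-1],[0,0,0,0,0,2,-1],[0,0,0,0,0,2,-1]])

```text
time: 39.45
ee_pos: [0.4635, -0.1333, 0.1873]
eef_rot: [0.95, 0.312, 0.0, 0.0]
ft_force: [-3.4, 6.5, 14.3]
width: 0.0207
grip_force: 40.0
```

Emit:
apply_moves(steps=[[0,0,0,0,0,-2,-1],[0,0,0,0,0,-2,-0.1],[0,0,0,0,0,-2,-0.1],[0,0,0,0,0,-2,-0.1],[0,0,0,0,0,-2,-0.1],[0,0,0,0,0,-25,-0.1],[0,0,0,0,0,-55,-0.1],[0,0,0,0,0,-90,-0.1],[0,0,0,0,0,-110,-0.1],[0,0,0,10,-30,-120,-0.1],[0,0,0,20,-60,-120,-0.1],[0,0,0,40,-100,-120,-0.1],[0,0,0,55,-135,-120,-0.1],[0,0,0,70,-170,-120,-0.1],[0,0,0,70,-170,-120,-0.1],[0,0,0,70,-170,-120,-0.1]])

```text
time: 40.78
ee_pos: [0.4183, 0.0459, 0.3063]
eef_rot: [0.95, 0.313, -0.0, 0.001]
ft_force: [-0.6, -1.1, 0.1]
width: 0.0389
grip_force: 0.0
```

```bash
python3 - <<'E'
from h import *
d=snap('side');t=snap('top');s=r.read_state();print(s['ee_pos'],s['time'])
im=cv2.cvtColor(d['pixels'],cv2.COLOR_RGB2BGR);it=cv2.cvtColor(t['pixels'],cv2.COLOR_RGB2BGR)
o=np.zeros((600,800,3),np.uint8)
o[:540,:480]=cv2.resize(im[120:210,320:400],None,fx=6,fy=6,interpolation=cv2.INTER_CUBIC)
o[:300,490:790]=cv2.resize(it[190:265,350:425],None,fx=4,fy=4,interpolation=cv2.INTER_CUBIC)
o[310:590,490:790]=cv2.resize(im[:, :],(300,280))
cv2.imwrite('pics/p10.png',o)
print(proj(d,[[.463,-.1333,.217]]))
E
```

```text
[0.4186471  0.0434083  0.30609617] 40.8833
[[364.21581698 145.8892134 ]]
```

View pics/p10.png

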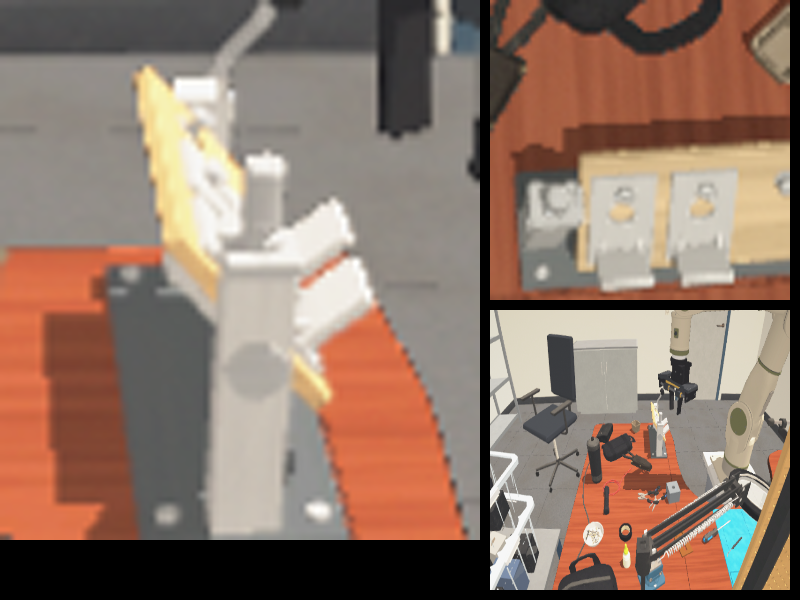

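The pin is upright and seated in the tab at crop (265,205). Both brackets hang on the tipped board, the bystanders haven't moved and the gripper is clear, so I'm handing the job in.

```bash
python3 -c "
from bench import r
print(r.close_job())"
```

```text
the job is handed in; nothing more can be done
None
```

I hung both brackets (two were present) on the left and middle studs, tipped the board fully up, seated the lock pin down through the tab, and handed the job in at about 41 s; no verdict came back.

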